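# Load the slide cassette on the shaker and lock it with the spring cotter

## Robot

A 7-joint arm with a two-finger parallel gripper is mounted at the origin on the work surface. World frame = base frame: x ahead of the robot, y to its left, z up, the work surface at z = 0. Lengths are in m, angles in rad, forces in N, time in s.
With the tool pointing down it reaches from about 0.425 to 0.825 m from the base axis. Payload 3.6 kg.
Tool frame: the origin (TCP) lies where the fingers leave the gripper's body, on its centre line; the fingertips stand 73 mm ahead of it and the grasp point (between the pads) lies 54 mm ahead of it; z points along the fingers, y is the direction in which the jaws open and shut (so a half turn about z gives the same grasp; the last joint's range is limited). The gripper opens to 85 mm and grips with 20 to 120 N. Pads are 22 mm wide; open, the fingers measure 114 mm over their backs; the gripper's body (76 mm by 85 mm) begins 54 mm behind the grasp point. The pads swing forward as they close: fully open they stand 13 mm farther back than shut.
Start: joints at [1.31, 0.615, -0.013, 1.423, 0.008, 1.103, -0.04], TCP at [0.151, -0.632, 0.304] pointing down, gripper open.
Joint ranges: [-3.12, 3.12], [-0.3, 2.06], [-1.34, 1.32], [0.26, 2.42], [-1.36, 4.5], [0.01, 1.98], [-2.84, 2.84]. Speed limits (rad/s): [2.79, 2.79, 3.14, 3.14, 3.14, 3.14, 3.14].

## Interface

Orientations are given as a 3x3 rotation matrix whose columns are the frame's x, y, z axes.
In Python, from bench import manip gives the robot as it stands.
- The arm moves only by the shell command python3 -m handwheel 'ROWS' [FORCE]. ROWS is JSON, a list of rows, each an object of numbers: "rx", "ry", "rz": the turn, a rotation vector about the tool's x, y, z in rad; "tx", "ty", "tz": the shift along the tool's x, y, z in cm; "gripper": the closure, from -1 (fully open) to 1 (shut). A call has 1 to 5 rows; each row is the pose to reach, as a shift and turn from the pose commanded when the call began, along the tool's axes at that moment; what a row does not reach only later rows make up. A row lasts 1/8 s, in which the tool goes at most 62.5 mm and 10.7 degrees, less where a joint would pass 70% of its speed; a pose out of reach is approached as far as the arm can. A call with a gripper value outside its range is refused whole. The fingers move at their own pace and stop on an object; FORCE is the grip in N (left out, the last holds). Time passes only in rows, so rows that repeat a pose let the fingers close. It gives the time, the measured TCP pose, the force and the opening at its end, in the units of the state.
- manip.state(): the state, without advancing time (a new reading comes with each control period).
- manip.camera(name): name is "scene" or "top"; returns a dict with "pixels" (480x640x3 uint8, blue, green, red), "camera_matrix" (3x3 intrinsics, pixels), "world_from_camera" (4x4, takes a point from camera to world coordinates). Camera axes: x right, y down, z forward; pixel columns grow to the right and rows downward; lengths in m; the calibration is good to about 2 mm. A picture is of the moment at which its call begins. There is no depth.
- manip.finish_job(): hands the job in, once; it reports no verdict.
The state is a dict: "time": time; "joint_positions": joint angles; "qvel": joint speeds; "joint_efforts": joint torques, N m; "position": TCP position; "tcp_rot": TCP orientation; "contact_force": force on the tool from outside, world axes, zero at the start; "wrist_torque": the same for the moment, N m; "opening": finger opening in m.
Only numpy, scipy, OpenCV 4.12 (cv2) and the standard library are available. Lean on these libraries where they do the work, as an engineer would, in place of code of your own. Each camera call takes 0.05 s, during which the arm holds its last target.

## Task

Slide the white slide cassette, pin first, along the shaker's dock until the yellow spring catch is pushed aside and clicks shut behind it, with its steel pin through the end plate. Then take the orange-gripped spring cotter from its stand, push its straight leg down through the slanting cross hole of that pin until the bow snaps over the pin, and let go. Leave the other things on the bench where they are.

Things in the scene. Friction and masses are not known exactly. Their poses are not given: they have to be found in the camera images.
- dock: Fixed white shaker 104 mm wide; steel deck 40 mm above the table from x = -215 to 8 mm. Origin: table level, under the inner face of the end plate, mid-channel; cassette slides in along +x, z up. Channel between aluminium rails 14 mm high, 63 mm apart (x = -96 mm to 0), flaring to about 83 mm at x = -175 mm. Nothing stands under the pin beyond the end plate.
- dock_home (a point): Point on the deck: a fully home cassette has its origin here (within about 2 mm), its x along the dock's x, its nose near the aluminium end plate (dock x = 0 to 8 mm, 81 mm high). The plate has a closed window 34 mm wide, 43 to 76 mm above the table, that the cassette's pin passes through.
- catch (a joint): Yellow spring catch in the dock's -y rail, in m: 0 at rest, nose 9 mm inside the channel; up to 0.013 when pushed aside (3 to 6 N; some 5 to 12 N on the cassette); springs back to 0 behind the cassette's rear edge. It slopes on the mouth side (dock x = -116 to -98 mm): set the cassette down short of that, origin at dock x about -165 mm, then slide it.
- catch_nose (a point): Tip of the catch's nose, on its square back (dock x = -92 mm), 51 mm above the table; the nose spans 42 to 60 mm. Moves with the catch.
- cassette: Loose white slide cassette, 0.35 to 0.65 kg, body 90 (x) x 60 (y) x 38 mm; origin under the middle of the body, +x to its nose, z up. Blue grip rib on top, 55 (x) x 14 (y) mm, 38 to 66 mm above the underside, centred at x = -5 mm. A steel locking pin 28 mm thick runs on from the nose (x = 45 to 92 mm), its axis 19 mm above the underside.
- cross_hole (a point): Centre of the cross hole in the cassette's pin, at cassette x = 75 mm, 19 mm above its underside. Through hole, 12 mm wide, square to the pin. The point's x is the pin's axis; its z is the hole's axis, leaning 35 degrees from upright towards the cassette's +y. The leg goes in from +z and out at -z; the pin's surface is 14 mm from here.
- pin_stand: Fixed blue stand with one upright pocket for the cotter: foot 90 (x) x 75 (y) x 6 mm, pocket outside 47 x 25 mm, 94 mm tall, inside 37 (x) x 15 (y) mm, floor at 6 mm. Origin: under its middle; z up.
- cotter: Loose spring cotter, 0.07 kg, 140 mm long, standing loosely leg down in the stand. Origin on the leg's axis, 58 mm above its tip; z along the leg to the grip, +x to the bow. Orange grip x = -8 to 22, 12 thick (y), z = 46 to 82 mm. Leg 8.5 mm thick, round end; collar at z = 15 mm stops on the pin. Home: origin at the cross hole's centre, z along its z, y along the pin, bow on either side.
- cotter_tip (a point): Tip of the cotter's straight leg (round end).
- bow (a joint): Sprung bow of the cotter (5 mm wire), in rad: 0 closed, opening to about 0.1 or more as its waist rides over the pin, then springing back to about 0 round the pin's far side. The push to snap it on is about 5 to 15 N; then, let go, the cotter stays put with some 2 mm of play, leaning about 10 degrees in its hole.
- bow_throat (a point): The bow's waist (centre of its wire), 8.5 mm beside the leg's axis at cotter z = -16 mm; below it the wire flares out to x = 20 mm at z = -42 mm.
- reagent_bottle: Bystander: amber reagent bottle with a blue cap, 60 mm across, 120 mm tall. Origin: centre of its underside.
- stain_jar: Bystander: amber jar with a black lid, 68 mm across, 85 mm tall. Origin: centre of its underside.
- petri_dish: Bystander: clear shallow dish, 86 mm across, 16 mm tall. Origin: centre of its underside.
- slide_box: Bystander: green slide box, 102 x 82 x 36 mm tall, with a paper label. Origin: centre of its underside.
- specimen_cup: Bystander: small white jar with a red lid, 50 mm across, 60 mm tall. Origin: centre of its underside.
- dropper_bottle: Bystander: white dropper bottle with a black cap, 40 mm across, 90 mm tall. Origin: centre of its underside.
- marker: Bystander: grey square-bodied marker with a black cap, lying, 133 mm long along its x, 14 mm thick. Origin: centre of its underside.
Mind the look-alikes: they are no part of the job. Of the things that look like the cotter, the middle-sized one is meant.

How it is judged:
On the way, in this order (a step that is already met when the one before it is completed fails the run):
1. the cassette, in the channel and not yet home, pushes the catch aside (z of cassette in the frame of dock between 0.034 and 0.046 m and angle between the x axis of cassette and the x axis of dock, either way round below 0.12 rad and y of cassette in the frame of dock between -0.006 and 0.006 m and value of joint catch above 0.004 m and x of cassette in the frame of dock below -0.05 m), for 0.05 s.
2. the cassette is home on the deck with the catch shut behind it (z of cassette in the frame of dock between 0.034 and 0.046 m and angle between the x axis of cassette and the x axis of dock, either way round below 0.12 rad and y of cassette in the frame of dock between -0.006 and 0.006 m and x of cassette in the frame of dock between -0.0495 and -0.04 m and value of joint catch below 0.002 m), for 0.2 s.
3. the leg is through the cross hole and the pin pushes the bow open, the cassette still home (all of step 2 and x of cotter_tip in the frame of cross_hole between -0.016 and 0.016 m and y of cotter_tip in the frame of cross_hole between -0.016 and 0.016 m and z of cotter_tip in the frame of cross_hole below -0.014 m and value of joint bow above 0.05 rad), for 0.02 s.
At the end, for the whole second after the job is handed in: Cassette on the deck within 4.5 mm of home along the dock, 6 mm across, in line; catch shut (under 2 mm). Cotter origin within 6 mm of the cross hole's centre, leg within 0.3 rad of its axis, bow plane square to the pin within 0.35 rad, bow closed (under 0.03 rad). Both released, at rest (all of step 2 and x of cotter_tip in the frame of cross_hole between -0.016 and 0.016 m and y of cotter_tip in the frame of cross_hole between -0.016 and 0.016 m and distance between cotter and cross_hole below 0.006 m and angle between the z axis of cotter and the z axis of cross_hole, either way round below 0.3 rad and angle between the y axis of cotter and the x axis of cross_hole, either way round below 0.35 rad and value of joint bow below 0.03 rad and linear speed of each of cotter, cassette below 0.02 m/s); the robot touches nothing.
It fails at once if a bystander (bottle, jar, dish, slide box, cup, dropper bottle or marker) is moved more than 30 mm (distance of any of reagent_bottle, stain_jar, petri_dish, slide_box, specimen_cup, dropper_bottle, marker from where it was at the start of the episode above 0.03 m).
It also fails if it takes over 70 s, if anything falls off the work surface, if the arm or the gripper's body presses on something with over 40 N, if the wrist force passes 120 N, or if a joint passes its speed limit or range.

## Working session

There is one attempt and no reset: what is moved stays moved. The work goes in short steps, Python scripts to look and compute and a shell command to move; the robot and the scene stay as the last step left them, time stands still between calls to the robot, and variables do not carry over. Pictures are saved under pics/ and viewed, and the job is handed in when it is done.

```bash
ls; mkdir -p pics; python3 - <<'E'
from bench import manip
import cv2
s=manip.state();print({k:s[k] for k in('time','position','tcp_rot','opening','contact_force')})
for n in('scene','top'):
    c=manip.camera(n);cv2.imwrite(f'pics/{n}0.png',c['pixels']);print(n,c['camera_matrix'],c['world_from_camera'])
E
```

```text
pics
{'time': 0.0, 'position': array([ 0.15111447, -0.63156414,  0.30269956]), 'tcp_rot': array([[ 9.72531582e-01,  2.32770015e-01, -6.65239945e-04],
       [ 2.32770962e-01, -9.72528072e-01,  2.61316674e-03],
       [-3.86976596e-05, -2.69623573e-03, -9.99996364e-01]]), 'opening': 0.08588233877752365, 'contact_force': array([-0.13187805, -1.03639685,  0.27588961])}
scene [[534.97711586   0.         323.81926363]
 [  0.         534.97711586 248.54768728]
 [  0.           0.           1.        ]] [[-0.76555802  0.36071525 -0.53273392  1.14625595]
 [ 0.6432735   0.44326732 -0.6242702   0.75042004]
 [ 0.01095975 -0.82060867 -0.57138541  0.74955017]
 [ 0.          0.          0.          1.        ]]
top [[561.71218187   0.         324.1278381 ]
 [  0.         561.71218187 245.32756109]
 [  0.           0.           1.        ]] [[-0.00721584 -0.99931436  0.03631451  0.49474749]
 [-0.99992324  0.0075765   0.00980387  0.04577508]
 [-0.01007229 -0.03624098 -0.99929232  1.43589233]
 [ 0.          0.          0.          1.        ]]
```

View pics/scene0.png

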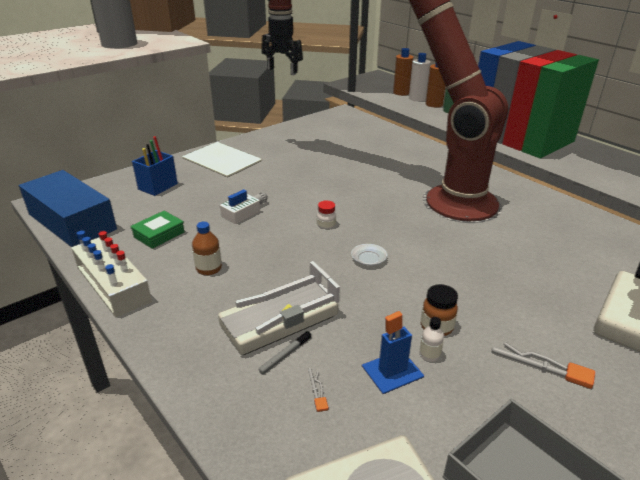

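View pics/top0.png

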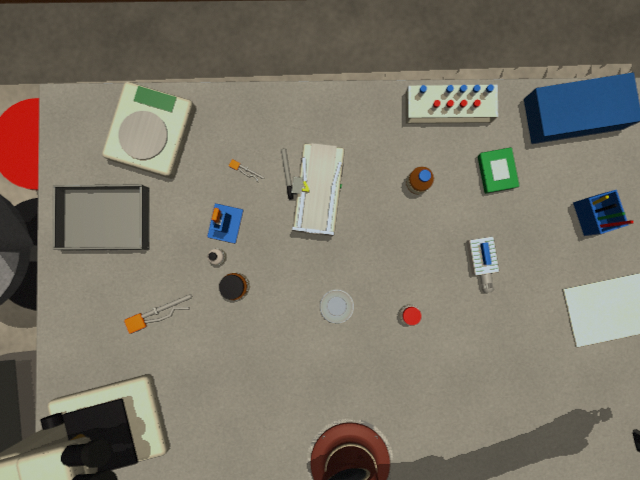

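The top view shows the dock at about (318,190) with its end plate toward the robot (row ~232), the cassette at (484,258) with its pin down-image, and the cotter in the blue stand at (222,220). Zooming in on these.

```bash
python3 - <<'E'
import cv2,numpy as np
t=cv2.imread('pics/top0.png');s=cv2.imread('pics/scene0.png')
f=lambda im,x,y,w,h,k:cv2.resize(im[y:y+h,x:x+w],None,fx=k,fy=k,interpolation=cv2.INTER_CUBIC)
cv2.imwrite('pics/z1.png',np.vstack([np.hstack([f(t,270,135,90,110,4),f(t,450,220,70,80,5.5)[:440,:385]]) ]))
cv2.imwrite('pics/z2.png',np.hstack([f(t,190,190,70,80,5.5),f(s,350,290,100,110,4)]))
cv2.imwrite('pics/z3.png',np.hstack([f(s,210,250,140,100,4)]))
cv2.imwrite('pics/z4.png',np.hstack([f(s,205,170,80,60,8)]))
E
```

```text
(no output)
```

View pics/z1.png

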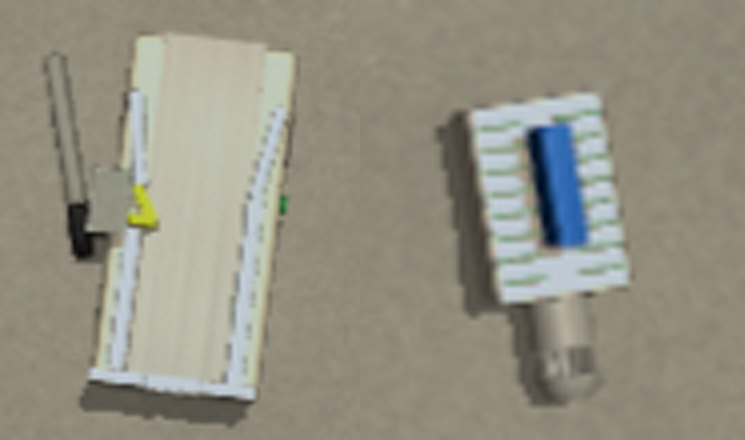

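View pics/z2.png

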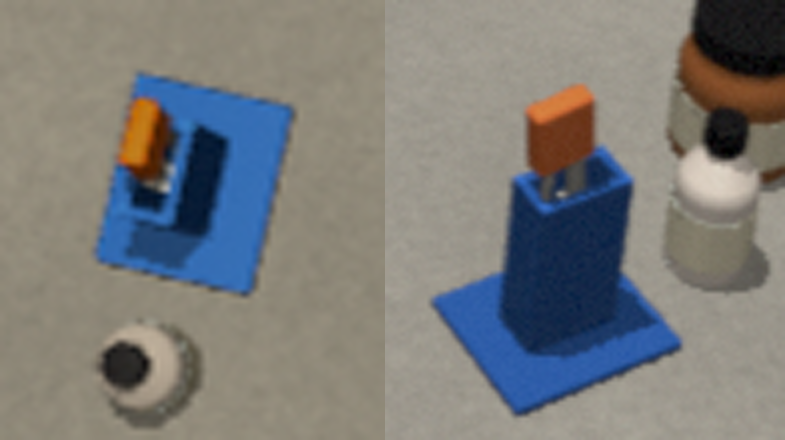

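View pics/z3.png

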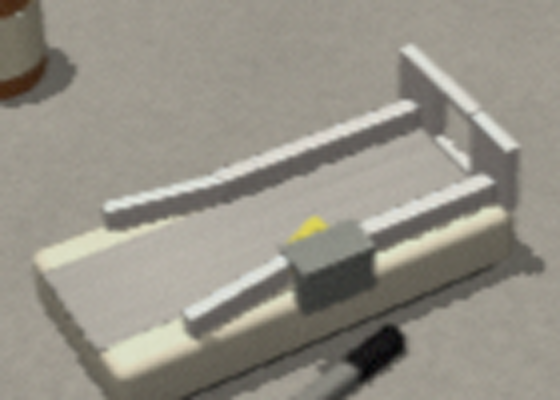

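View pics/z4.png

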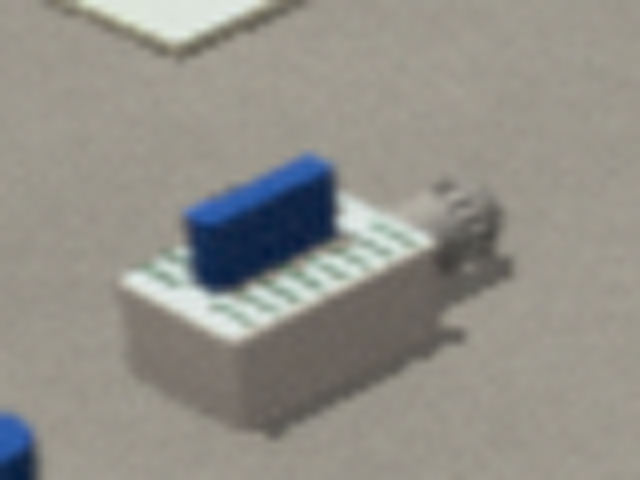

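```bash
cat > h.py <<'E'
import cv2,numpy as np
K={'scene':np.array([[534.97711586,0,323.81926363],[0,534.97711586,248.54768728],[0,0,1]]),'top':np.array([[561.71218187,0,324.1278381],[0,561.71218187,245.32756109],[0,0,1]])}
T={'scene':np.array([[-0.76555802,0.36071525,-0.53273392,1.14625595],[0.6432735,0.44326732,-0.6242702,0.75042004],[0.01095975,-0.82060867,-0.57138541,0.74955017]]),
'top':np.array([[-0.00721584,-0.99931436,0.03631451,0.49474749],[-0.99992324,0.0075765,0.00980387,0.04577508],[-0.01007229,-0.03624098,-0.99929232,1.43589233]])}
def ray(c,p):
    d=T[c][:,:3]@np.linalg.inv(K[c])@np.array([p[0],p[1],1.]);return T[c][:,3],d
def plane(c,p,z):
    o,d=ray(c,p);return o+d*(z-o[2])/d[2]
def tri(ps,pt):
    o1,d1=ray('scene',ps);o2,d2=ray('top',pt)
    A=np.stack([d1,-d2],1);k=np.linalg.lstsq(A,o2-o1,rcond=None)[0]
    a=o1+k[0]*d1;b=o2+k[1]*d2;return (a+b)/2,np.linalg.norm(a-b)
def proj(c,P):
    q=T[c][:,:3].T@(np.asarray(P)-T[c][:,3]);q=K[c]@q;return q[:2]/q[2]
def up(im,x,y,w,h,k=8):
    return cv2.resize(im[y:y+h,x:x+w],None,fx=k,fy=k,interpolation=cv2.INTER_CUBIC)
def blobs(im,box,maskf,k=8,minA=100):
    """rects in full-image pixels"""
    x,y,w,h=box;u=up(im,*box,k);hsv=cv2.cvtColor(u,cv2.COLOR_BGR2HSV);m=maskf(u.astype(int),hsv.astype(int)).astype(np.uint8)*255
    cs,_=cv2.findContours(m,cv2.RETR_EXTERNAL,cv2.CHAIN_APPROX_NONE)
    out=[]
    for c in sorted(cs,key=cv2.contourArea,reverse=True):
        if cv2.contourArea(c)<minA:continue
        cc=(c[:,0].astype(float)+.5)/k-.5+[x,y]
        out.append(cc)
    return out,u,m
def rect(cc):
    r=cv2.minAreaRect(cc.astype(np.float32));return r,cv2.boxPoints(r)
E
python3 - <<'E'
from h import *
t=cv2.imread('pics/top0.png');s=cv2.imread('pics/scene0.png')
u=up(t,465,230,40,70)
hsv=cv2.cvtColor(u,cv2.COLOR_BGR2HSV)
# rib top
b,u,m=blobs(t,(465,230,40,70),lambda u,h:(h[...,0]>95)&(h[...,0]<130)&(h[...,1]>120)&(h[...,2]>60));
for c in b[:2]:
    r,bp=rect(c);P=np.array([plane('top',p,.066) for p in bp]);print('rib all',r,P[:,:2].round(4).tolist())
b,u,m2=blobs(t,(465,230,40,70),lambda u,h:(h[...,0]>95)&(h[...,0]<130)&(h[...,1]>120)&(h[...,2]>140));
for c in b[:2]:
    r,bp=rect(c);P=np.array([plane('top',p,.066) for p in bp]);print('rib top',r,P[:,:2].round(4).tolist(),P.mean(0))
b,u,m3=blobs(t,(465,230,40,70),lambda u,h:(u.min(-1)>145));
for c in b[:2]:
    r,bp=rect(c);P=np.array([plane('top',p,.038) for p in bp]);print('body',r,P[:,:2].round(4).tolist(),P.mean(0),[np.linalg.norm(P[i]-P[i-1]).round(4) for i in range(4)])
cv2.imwrite('pics/m1.png',np.hstack([u,cv2.merge([m,m2,m3])]))
E
```

```text
rib all ((485.7386474609375, 253.38784790039062), (22.215456008911133, 7.2927093505859375), 80.13418579101562) [[0.5471, -0.3208], [0.5501, -0.3383], [0.4968, -0.3466], [0.4938, -0.3291]]
rib top ((486.8507385253906, 253.19287109375), (22.219852447509766, 5.063024044036865), 80.04937744140625) [[0.548, -0.3262], [0.5501, -0.3383], [0.4968, -0.3467], [0.4947, -0.3345]] [ 0.52240681 -0.33642234  0.066     ]
body ((484.8498229980469, 259.6871337890625), (45.24302673339844, 24.107236862182617), 80.63349151611328) [[0.5577, -0.3013], [0.567, -0.3604], [0.4562, -0.3766], [0.4469, -0.3177]] [ 0.50695917 -0.33898798  0.038     ] [np.float64(0.112), np.float64(0.0598), np.float64(0.112), np.float64(0.0597)]
```

View pics/m1.png

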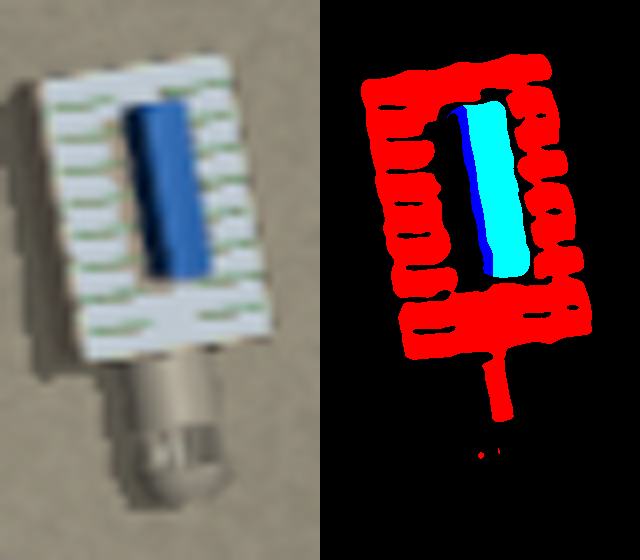

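```bash
python3 - <<'E'
from h import *
t=cv2.imread('pics/top0.png');s=cv2.imread('pics/scene0.png')
cv2.imwrite('pics/d1.png',up(t,280,138,70,55,11))
cv2.imwrite('pics/d2.png',up(t,280,190,70,55,11))
cv2.imwrite('pics/d3.png',up(s,290,255,60,55,10))
E
```

```text
(no output)
```

View pics/d1.png

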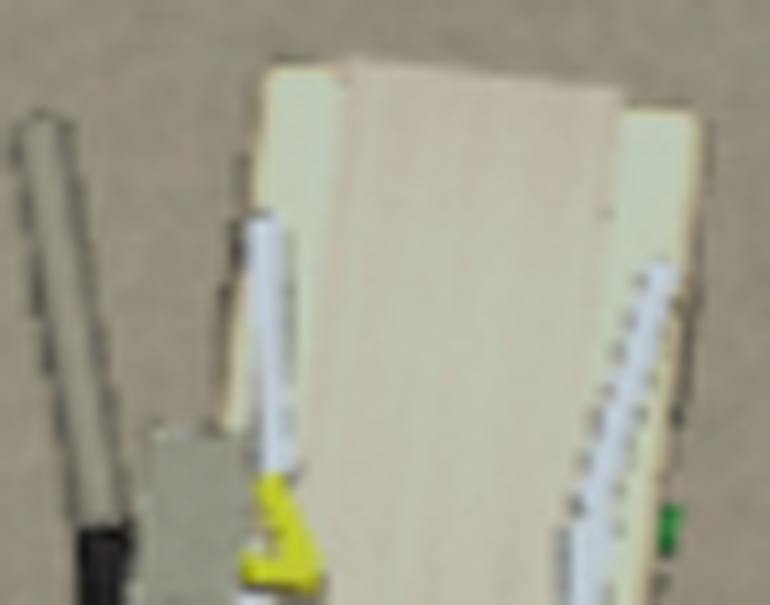

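View pics/d2.png

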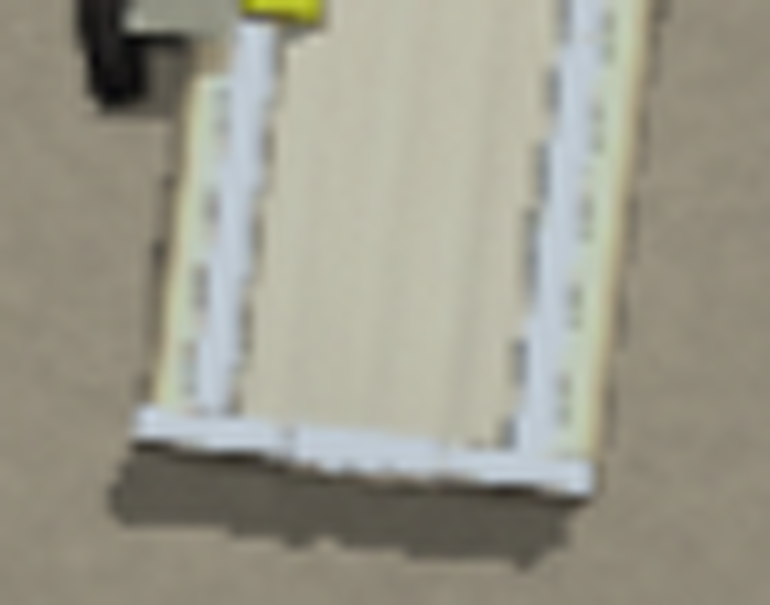

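View pics/d3.png

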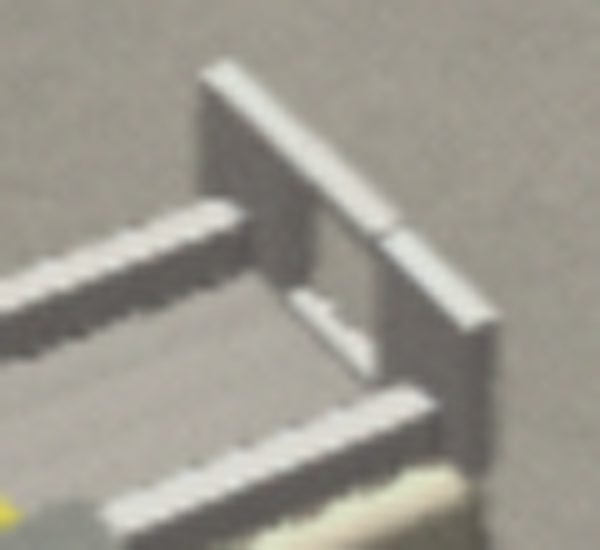

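```bash
python3 - <<'E'
from h import *
def P(u,v,z,y0=190): return plane('top',((u+.5)/11-.5+280,(v+.5)/11-.5+y0),z)
a=P(138,403,.081);b=P(592,460,.081);print('plate inner',a,b,np.linalg.norm(a-b),(a+b)/2)
c=P(130,440,.081);d=P(590,493,.081);print('plate outer',c,d,np.linalg.norm(c-d),(c+d)/2)
l1=P(232,405,.054);l2=P(278,35,.054);r1=P(527,440,.054);r2=P(572,30,.054)
for n,(p,q) in {'L':(l1,l2),'R':(r1,r2)}.items():
    e=p-q;print(n,p,q,np.degrees(np.arctan2(e[1],e[0])))
# outer edges of left & right rail
L1=P(197,405,.054);L2=P(238,35,.054);R1=P(552,440,.054);R2=P(598,30,.054)
for p,q in((L1,L2),(R1,R2)):
    e=p-q;print(p,q,np.degrees(np.arctan2(e[1],e[0])))
# deck far edge
m=P(345,62,.04,138);n=P(618,90,.04,138);print('deck far',m,n)
# nose tip yellow
print('nose',P(325,580,.06,138))
# scene plate top corners
def S(u,v): return ((u+.5)/10-.5+290,(v+.5)/10-.5+255)
for q in((203,72),(470,330),(235,60),(497,318)): print('sc',plane('scene',S(*q),.081))
# catch/rail midline
E
```

```text
plate inner [0.59089872 0.1362056  0.081     ] [0.57756745 0.03651398 0.081     ] 0.10057903146848855 [0.58423308 0.08635979 0.081     ]
plate outer [0.58276517 0.13800689 0.081     ] [0.5703145  0.03700971 0.081     ] 0.1017617273989482 [0.57653983 0.0875083  0.081     ]
L [0.59219848 0.11692483 0.054     ] [0.67539197 0.10611177 0.054     ] 172.59450630672592
R [0.58381921 0.05085372 0.054     ] [0.67595596 0.04006424 0.054     ] 173.3209188851378
[0.59226068 0.12477493 0.054     ] [0.67546865 0.11510156 0.054     ] 173.36882862455874
[0.58377517 0.04525361 0.054     ] [0.67590613 0.03422696 0.054     ] 173.17504815299182
deck far [0.80165317 0.09072265 0.04      ] [0.79465137 0.02864313 0.04      ]
nose [0.68058207 0.09529627 0.06      ]
sc [0.57718916 0.03871857 0.081     ]
sc [0.59033704 0.13941064 0.081     ]
sc [0.56924504 0.03965248 0.081     ]
sc [0.58369523 0.13996271 0.081     ]
```

```bash
cat >> h.py <<'E'
from scipy.spatial.transform import Rotation as Rot
def Rdown(yaw_y_deg,):
    a=np.radians(yaw_y_deg);y=np.array([np.cos(a),np.sin(a),0]);z=np.array([0,0,-1.]);return np.stack([np.cross(y,z),y,z],1)
def rel(pos,R,s=None):
    from bench import manip
    s=s or manip.state();R0=s['tcp_rot'];d=R0.T@(np.asarray(pos)-s['position'])*100;r=Rot.from_matrix(R0.T@R).as_rotvec()
    print('t(cm)',d.round(2),'r',r.round(4),'| time',round(s['time'],2),'pos',s['position'].round(4),'F',s['contact_force'].round(1),'open',round(s['opening'],4),'q',s['joint_positions'].round(2))
E
python3 - <<'E'
from h import *
rel([.5222,-.3364,.25],Rdown(-81.4))
E
```

```text
t(cm) [ 42.96 -20.07   5.33] r [-0.0023  0.0001  0.0848] | time 0.1 pos [ 0.1511 -0.6317  0.3029] F [ 0.3 -0.4 -0.5] open 0.0854 q [ 1.31  0.62 -0.01  1.42  0.01  1.1  -0.04]
```

```bash
python3 -m handwheel '[{"tx":21.5,"ty":-10,"tz":2.5,"rz":0.085,"gripper":-1},{"tx":21.5,"ty":-10,"tz":2.5,"rz":0.085,"gripper":-1},{"tx":21.5,"ty":-10,"tz":2.5,"rz":0.085,"gripper":-1},{"tx":21.5,"ty":-10,"tz":2.5,"rz":0.085,"gripper":-1},{"tx":21.5,"ty":-10,"tz":2.5,"rz":0.085,"gripper":-1}]' 40
python3 - <<'E'
from h import *
rel([.5222,-.3364,.25],Rdown(-81.4))
E
```

```text
t(cm) [ 42.96 -20.07   5.33] r [-0.0023  0.0001  0.0848] | time 0.1 pos [ 0.1511 -0.6317  0.3029] F [ 0.3 -0.4 -0.5] open 0.0854 q [ 1.31  0.62 -0.01  1.42  0.01  1.1  -0.04]invalid input at $[0]: expected keys rx, ry, rz, tx, ty, tz, gripper
```

```bash
python3 -m handwheel '[{"rx":0,"ry":0,"rz":0.085,"tx":21.5,"ty":-10,"tz":2.5,"gripper":-1},{"rx":0,"ry":0,"rz":0.085,"tx":21.5,"ty":-10,"tz":2.5,"gripper":-1},{"rx":0,"ry":0,"rz":0.085,"tx":21.5,"ty":-10,"tz":2.5,"gripper":-1},{"rx":0,"ry":0,"rz":0.085,"tx":21.5,"ty":-10,"tz":2.5,"gripper":-1},{"rx":0,"ry":0,"rz":0.085,"tx":21.5,"ty":-10,"tz":2.5,"gripper":-1}]' 40
python3 - <<'E'
from h import *
rel([.5222,-.3364,.25],Rdown(-81.4))
E
```

```text
time: 0.72
position: [0.3424, -0.48, 0.2779]
tcp_rot: [[0.987, 0.16, 0.002], [0.16, -0.987, 0.005], [0.003, -0.004, -1.0]]
contact_force: [-0.2, -0.6, 0.1]
opening: 0.0853
t(cm) [ 20.04 -11.28   2.9 ] r [-0.0044 -0.0029  0.0106] | time 0.72 pos [ 0.3424 -0.48    0.2779] F [-0.2 -0.6  0.1] open 0.0853 q [ 0.92  0.55 -0.01  1.64 -0.    0.96 -0.5 ]
```

```bash
python3 -m handwheel '[{"rx":0,"ry":0,"rz":0.01,"tx":20,"ty":-11.3,"tz":2.9,"gripper":-1},{"rx":0,"ry":0,"rz":0.01,"tx":20,"ty":-11.3,"tz":2.9,"gripper":-1},{"rx":0,"ry":0,"rz":0.01,"tx":20,"ty":-11.3,"tz":2.9,"gripper":-1},{"rx":0,"ry":0,"rz":0.01,"tx":20,"ty":-11.3,"tz":2.9,"gripper":-1},{"rx":0,"ry":0,"rz":0.01,"tx":20,"ty":-11.3,"tz":2.9,"gripper":-1}]' >/dev/null
python3 - <<'E'
from h import *
from bench import manip
rel([.5222,-.3364,.114],Rdown(-81.4))
for n in('scene','top'): cv2.imwrite(f'pics/{n}1.png',manip.camera(n)['pixels'])
t=cv2.imread('pics/top1.png');s=cv2.imread('pics/scene1.png')
cv2.imwrite('pics/g1.png',np.hstack([up(t,430,210,100,100,4),up(s,170,110,100,125,4)[:400]]))
E
```

```text
t(cm) [ 0.14 -0.22 13.48] r [-0.0034 -0.0011 -0.0026] | time 1.35 pos [ 0.521  -0.3392  0.2488] F [-0.5 -0.5 -0.4] open 0.0851 q [ 0.55  0.62 -0.    1.58 -0.    0.94 -0.88]
```

View pics/g1.png

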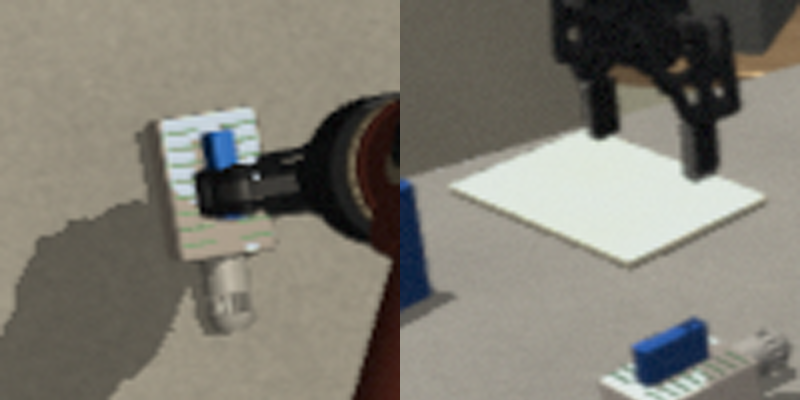

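The rib lies under the open jaws, the gripper well aligned (rib at about (487,253) in the full top view). Descend and close.

```bash
python3 -m handwheel '[{"rx":-0.003,"ry":0,"rz":0,"tx":0.15,"ty":-0.25,"tz":6,"gripper":-1},{"rx":-0.003,"ry":0,"rz":0,"tx":0.15,"ty":-0.25,"tz":11,"gripper":-1},{"rx":-0.003,"ry":0,"rz":0,"tx":0.15,"ty":-0.25,"tz":13.3,"gripper":-1},{"rx":-0.003,"ry":0,"rz":0,"tx":0.15,"ty":-0.25,"tz":13.3,"gripper":0},{"rx":-0.003,"ry":0,"rz":0,"tx":0.15,"ty":-0.25,"tz":13.3,"gripper":1}]' 40
python3 -m handwheel '[{"rx":0,"ry":0,"rz":0,"tx":0,"ty":0,"tz":0,"gripper":1},{"rx":0,"ry":0,"rz":0,"tx":0,"ty":0,"tz":0,"gripper":1},{"rx":0,"ry":0,"rz":0,"tx":0,"ty":0,"tz":0,"gripper":1},{"rx":0,"ry":0,"rz":0,"tx":0,"ty":0,"tz":0,"gripper":1}]' 60
```

```text
time: 2.08
position: [0.5188, -0.3425, 0.1183]
tcp_rot: [[0.991, 0.137, 0.002], [0.137, -0.991, -0.005], [0.001, 0.005, -1.0]]
contact_force: [0.2, -1.0, -0.3]
opening: 0.0515
time: 2.58
position: [0.5196, -0.3399, 0.1183]
tcp_rot: [[0.99, 0.14, 0.002], [0.14, -0.99, -0.002], [0.001, 0.003, -1.0]]
contact_force: [-1.0, 3.1, 7.2]
opening: 0.0127
```

```bash
python3 -m handwheel '[{"rx":0,"ry":0,"rz":0,"tx":0,"ty":0,"tz":-4,"gripper":1},{"rx":0,"ry":0,"rz":0,"tx":0,"ty":0,"tz":-9,"gripper":1},{"rx":0,"ry":0,"rz":0,"tx":0,"ty":0,"tz":-14,"gripper":1},{"rx":0,"ry":0,"rz":0,"tx":0,"ty":0,"tz":-17,"gripper":1},{"rx":0,"ry":0,"rz":0,"tx":0,"ty":0,"tz":-17,"gripper":1}]' 60
python3 - <<'E'
from h import *
rel([.7527,.0655,.29],Rdown(-97))
E
```

```text
time: 3.2
position: [0.5195, -0.3407, 0.2885]
tcp_rot: [[0.99, 0.139, 0.004], [0.139, -0.99, -0.006], [0.003, 0.006, -1.0]]
contact_force: [0.3, 0.4, -6.2]
opening: 0.0127
t(cm) [ 28.75 -36.98  -0.29] r [ 0.0059 -0.004   0.2618] | time 3.2 pos [ 0.5195 -0.3407  0.2885] F [ 0.3  0.4 -6.2] open 0.0127 q [ 0.54  0.58  0.    1.54  0.    1.02 -0.89]
```

```bash
python3 -m handwheel '[{"rx":0,"ry":0,"rz":0.13,"tx":14.4,"ty":-18.5,"tz":0,"gripper":1},{"rx":0,"ry":0,"rz":0.13,"tx":14.4,"ty":-18.5,"tz":0,"gripper":1},{"rx":0,"ry":0,"rz":0.13,"tx":14.4,"ty":-18.5,"tz":0,"gripper":1},{"rx":0,"ry":0,"rz":0.13,"tx":14.4,"ty":-18.5,"tz":0,"gripper":1},{"rx":0,"ry":0,"rz":0.13,"tx":14.4,"ty":-18.5,"tz":0,"gripper":1}]' 60
python3 - <<'E'
from h import *
rel([.7527,.0655,.27],Rdown(-97))
E
```

```text
time: 3.82
position: [0.6371, -0.1281, 0.2821]
tcp_rot: [[1.0, 0.021, -0.004], [0.021, -1.0, 0.005], [-0.004, -0.005, -1.0]]
contact_force: [0.4, -0.4, -6.7]
opening: 0.0126
t(cm) [ 11.98 -19.11   1.26] r [-0.0045  0.0042  0.1434] | time 3.83 pos [ 0.6371 -0.1281  0.2821] F [ 0.4 -0.4 -6.7] open 0.0126 q [ 0.15  0.64  0.03  1.45 -0.02  1.06 -1.37]
```

```bash
python3 -m handwheel '[{"rx":0,"ry":0,"rz":0.14,"tx":12,"ty":-19.1,"tz":1.2,"gripper":1},{"rx":0,"ry":0,"rz":0.14,"tx":12,"ty":-19.1,"tz":1.2,"gripper":1},{"rx":0,"ry":0,"rz":0.14,"tx":12,"ty":-19.1,"tz":1.2,"gripper":1},{"rx":0,"ry":0,"rz":0.14,"tx":12,"ty":-19.1,"tz":1.2,"gripper":1},{"rx":0,"ry":0,"rz":0.14,"tx":12,"ty":-19.1,"tz":1.2,"gripper":1}]' 60
python3 -m handwheel '[{"rx":0,"ry":0,"rz":0,"tx":0,"ty":0,"tz":0,"gripper":1},{"rx":0,"ry":0,"rz":0,"tx":0,"ty":0,"tz":0,"gripper":1}]' 60 >/dev/null
python3 - <<'E'
from h import *
from bench import manip
rel([.7527,.0655,.25],Rdown(-97))
for n in('scene','top'): cv2.imwrite(f'pics/{n}2.png',manip.camera(n)['pixels'])
t=cv2.imread('pics/top2.png');s=cv2.imread('pics/scene2.png')
cv2.imwrite('pics/g2.png',np.hstack([up(t,260,100,100,150,4),up(s,180,180,100,150,4)]))
E
```

```text
time: 4.45
position: [0.7533, 0.0613, 0.2681]
tcp_rot: [[0.992, -0.123, -0.007], [-0.123, -0.992, 0.001], [-0.007, -0.0, -1.0]]
contact_force: [-0.4, 0.6, -6.5]
opening: 0.0126
t(cm) [-0.24 -1.32  2.26] r [ 0.0057  0.0011 -0.0115] | time 4.7 pos [0.7534 0.0522 0.2727] F [ 0.2  0.2 -5.7] open 0.0128 q [-0.14  0.83  0.08  1.08 -0.06  1.24 -1.77]
```

View pics/g2.png

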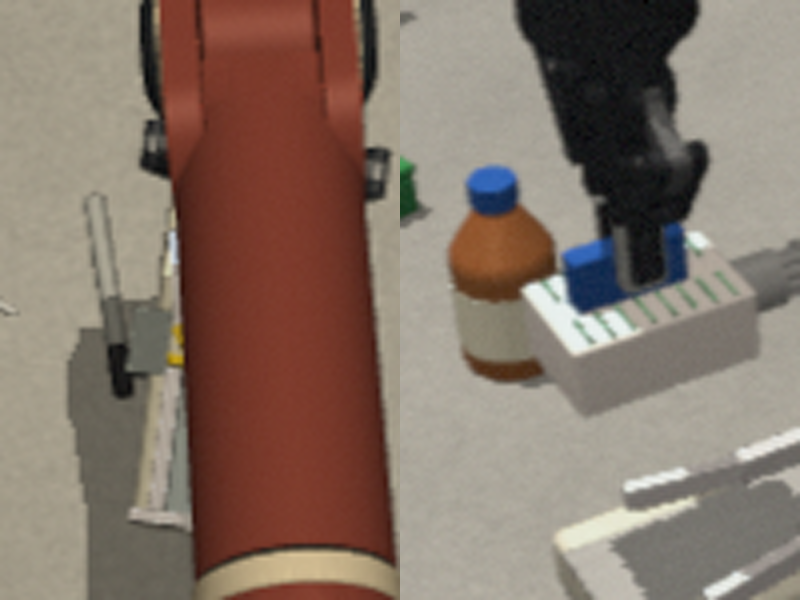

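```bash
for i in 1 2 3; do python3 -m handwheel '[{"rx":0,"ry":0,"rz":0,"tx":0,"ty":0,"tz":0,"gripper":1},{"rx":0,"ry":0,"rz":0,"tx":0,"ty":0,"tz":0,"gripper":1}]' | grep pos; done
python3 - <<'E'
from h import *
rel([.7527,.0655,.25],Rdown(-97))
E
```

```text
position: [0.7539, 0.055, 0.2742]
position: [0.7539, 0.0554, 0.2739]
position: [0.7539, 0.0554, 0.2739]
t(cm) [-0.26 -1.    2.38] r [ 0.0028 -0.0008 -0.0079] | time 5.55 pos [0.7539 0.0554 0.2739] F [-0.7 -0.4 -5.4] open 0.0124 q [-0.14  0.83  0.08  1.08 -0.06  1.24 -1.77]
```

```bash
python3 - <<'E'
from h import *
from bench import manip
s=manip.state()
z=s['position'][2]-.1183
im=cv2.imread('pics/scene2.png');cv2.imwrite('pics/g3.png',up(im,300-0 if 0 else 305-0 if 0 else 205,225,80,70,10))
E
```

```text
(no output)
```

View pics/g3.png

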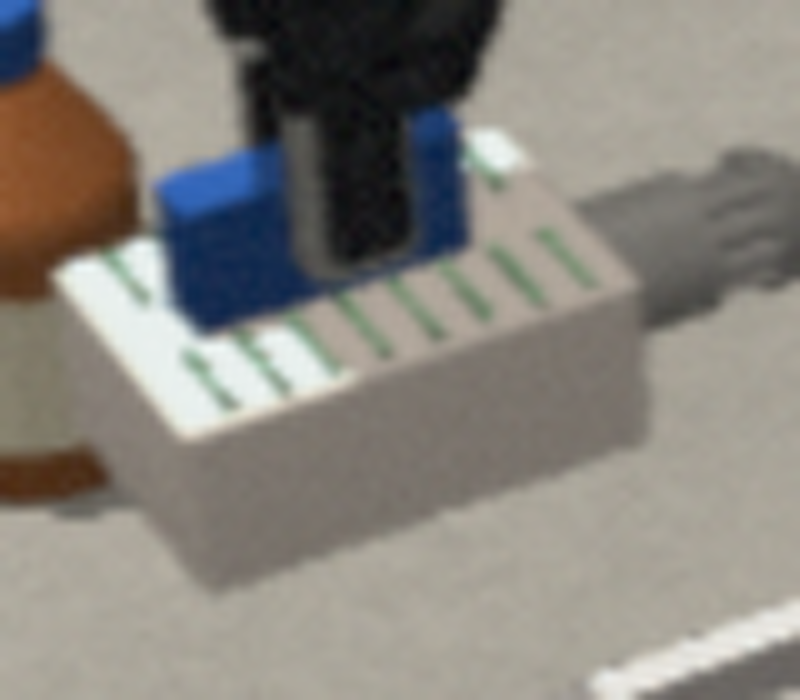

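```bash
python3 - <<'E'
from h import *
tcp=np.array([.7534,.0522,.2727]);z=.2727-.1183+.038
q=[(55,272),(190,440),(640,288)]
P=[plane('scene',((u+.5)/10-.5+205,(v+.5)/10-.5+225),z) for u,v in q]
for p in P: print(p)
print(np.linalg.norm(P[0]-P[1]),np.linalg.norm(P[1]-P[2]))
e=P[2]-P[1];print('yaw',np.degrees(np.arctan2(e[1],e[0])));f=P[1]-P[0];print('y-axis yaw',np.degrees(np.arctan2(f[1],f[0]))) 
c=(P[0]+P[2])/2;print('origin',c, c-tcp)
print(proj('scene',[0,0,0]))
E
```

```text
[0.79213747 0.02015499 0.1924    ]
[0.79971112 0.0787797  0.1924    ]
[0.71350869 0.09059476 0.1924    ]
0.059111905593428174 0.08700835934719772
yaw 172.19556756179034
y-axis yaw 82.63880431059046
origin [0.75282308 0.05537487 0.1924    ] [-0.00057692  0.00317487 -0.0803    ]
[461.0189148  202.04803538]
```

```bash
python3 - <<'E'
from h import *
rel([.7484,.064,.183],Rdown(-97))
E
```

```text
t(cm) [-0.67 -0.81  9.08] r [ 0.0028 -0.0008 -0.0079] | time 5.55 pos [0.7539 0.0554 0.2739] F [-0.7 -0.4 -5.4] open 0.0124 q [-0.14  0.83  0.08  1.08 -0.06  1.24 -1.77]
```

```bash
python3 -m handwheel '[{"rx":0.003,"ry":0,"rz":-0.008,"tx":-0.67,"ty":-0.81,"tz":4,"gripper":1},{"rx":0.003,"ry":0,"rz":-0.008,"tx":-0.67,"ty":-0.81,"tz":8,"gripper":1},{"rx":0.003,"ry":0,"rz":-0.008,"tx":-0.67,"ty":-0.81,"tz":9.1,"gripper":1},{"rx":0.003,"ry":0,"rz":-0.008,"tx":-0.67,"ty":-0.81,"tz":9.1,"gripper":1},{"rx":0.003,"ry":0,"rz":-0.008,"tx":-0.67,"ty":-0.81,"tz":9.1,"gripper":1}]' 60 >/dev/null
python3 -m handwheel '[{"rx":0,"ry":0,"rz":0,"tx":0,"ty":0,"tz":0,"gripper":1},{"rx":0,"ry":0,"rz":0,"tx":0,"ty":0,"tz":0,"gripper":1},{"rx":0,"ry":0,"rz":0,"tx":0,"ty":0,"tz":0,"gripper":1}]' 60 >/dev/null
python3 - <<'E'
from h import *
from bench import manip
rel([.7484,.064,.183],Rdown(-97))
cv2.imwrite('pics/scene3.png',manip.camera('scene')['pixels'])
rel([.7484,.064,.183],Rdown(-97))
s=cv2.imread('pics/scene3.png')
cv2.imwrite('pics/g4.png',up(s,210,240,135,100,5.9))
E
```

```text
t(cm) [-0.01 -0.    0.03] r [-0.0003 -0.0013 -0.0001] | time 6.55 pos [0.7485 0.064  0.1833] F [-0.3 -0.1 -6.1] open 0.0124 q [-0.15  0.89  0.07  1.2  -0.06  1.05 -1.77]
t(cm) [-0.    0.    0.01] r [-0.0003 -0.001   0.0001] | time 6.6 pos [0.7484 0.064  0.1831] F [-0.4 -0.3 -5.9] open 0.0123 q [-0.15  0.89  0.07  1.2  -0.06  1.05 -1.77]
```

View pics/g4.png

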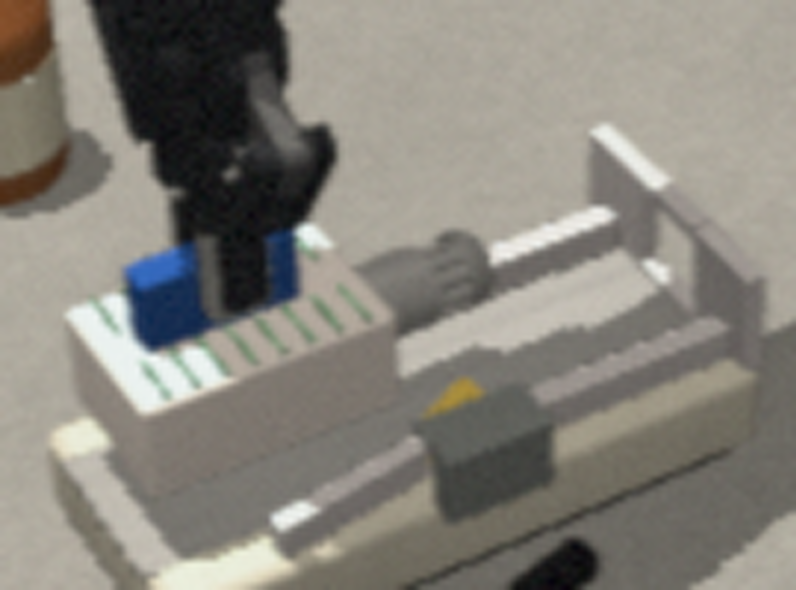

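```bash
python3 - <<'E'
from h import *
s=cv2.imread('pics/scene3.png')
cv2.imwrite('pics/g5.png',up(s,215,270,80,65,10))
cv2.imwrite('pics/g6.png',up(s,285,255,60,58,10))
E
```

```text
(no output)
```

View pics/g5.png

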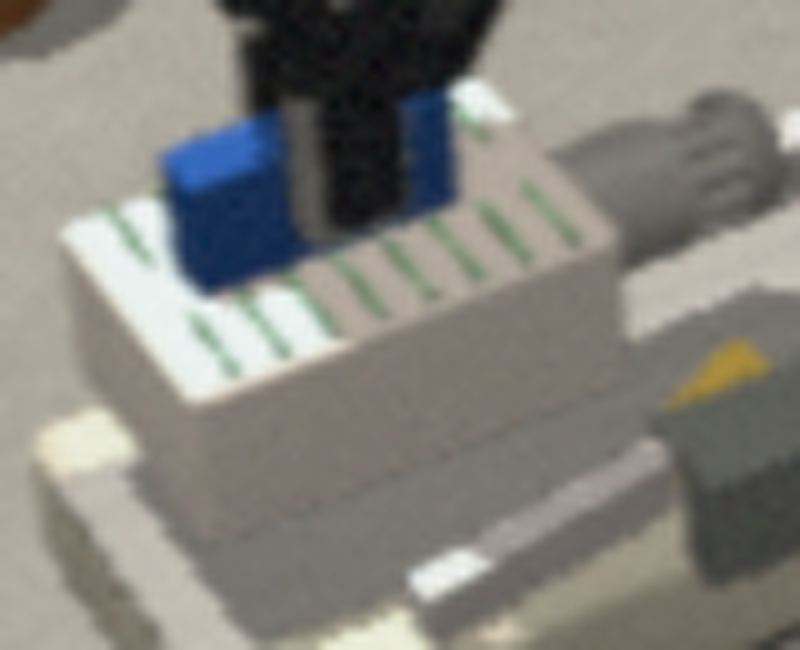

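View pics/g6.png

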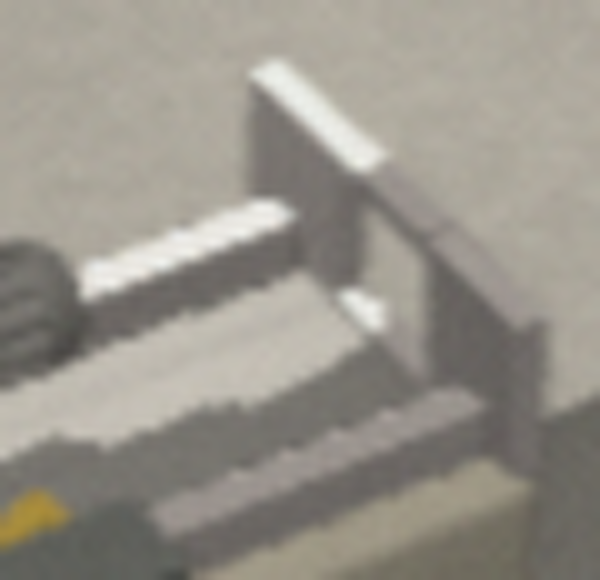

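```bash
python3 - <<'E'
from h import *
def g(u,v,z,x0,y0): return plane('scene',((u+.5)/10-.5+x0,(v+.5)/10-.5+y0),z)
z=.183-.1183+.038
A,B,C=[g(u,v,z,215,270) for u,v in((62,232),(197,405),(615,240))]
print(A,B,C,np.linalg.norm(A-B),np.linalg.norm(B-C));e=C-B;print('yaw',np.degrees(np.arctan2(e[1],e[0])),'origin',(A+C)/2)
D,E_=[g(u,v,z-.038,215,270) for u,v in((215,540),(620,385))];print('bottom',D,E_)
f1,f2=[g(u,v,.054,285,255) for u,v in((90,300),(298,215))]
n1,n2=[g(u,v,.054,285,255) for u,v in((160,508),(455,388))]
o1,o2=[g(u,v,.054,285,255) for u,v in((180,535),(490,407))]
for p,q in((f1,f2),(n1,n2),(o1,o2)):
    e=q-p;print(p,q,np.degrees(np.arctan2(e[1],e[0])), 'y at .62',p[1]+(0.62-p[0])*e[1]/e[0])
# plate top
p1,p2=g(250,75,.081,285,255),g(515,330,.081,285,255);print('plate in',p1,p2,(p1+p2)/2,np.linalg.norm(p1-p2))
e=p2-p1;print('normal yaw',np.degrees(np.arctan2(e[1],e[0]))+90)
print('window sill',g(340,295,.043,285,255),g(425,380,.043,285,255))
E
```

```text
[0.78774279 0.03268188 0.1027    ] [0.79442935 0.09053479 0.1027    ] [0.70853134 0.10051599 0.1027    ] 0.058238031512617264 0.08647596431425754
yaw 173.3720474977141 origin [0.74813706 0.06659894 0.1027    ]
bottom [0.79144341 0.08603749 0.0647    ] [0.70769306 0.09840645 0.0647    ]
[0.63044757 0.0508706  0.054     ] [0.57890595 0.05588627 0.054     ] 174.44187463919386 y at .62 0.05188728252097221
[0.65953834 0.11166174 0.054     ] [0.59040583 0.12043228 0.054     ] 172.76975940517102 y at .62 0.11667779993373528
[0.66145574 0.12048108 0.054     ] [0.58883077 0.12947538 0.054     ] 172.9401062748119 y at .62 0.12561520168410134
plate in [0.57834991 0.03915223 0.081     ] [0.59110419 0.13878353 0.081     ] [0.58472705 0.08896788 0.081     ] 0.10044434463118458
normal yaw 172.70496584146213
window sill [0.5804571  0.07181911 0.043     ] [0.58473647 0.10457847 0.043     ]
```

```bash
python3 -m handwheel '[{"rx":0,"ry":0,"rz":0,"tx":0.27,"ty":-0.25,"tz":0,"gripper":1},{"rx":0,"ry":0,"rz":0,"tx":0.27,"ty":-0.25,"tz":1,"gripper":1},{"rx":0,"ry":0,"rz":0,"tx":0.27,"ty":-0.25,"tz":2,"gripper":1},{"rx":0,"ry":0,"rz":0,"tx":0.27,"ty":-0.25,"tz":2.3,"gripper":1},{"rx":0,"ry":0,"rz":0,"tx":0.27,"ty":-0.25,"tz":2.3,"gripper":1}]' 60 
python3 -m handwheel '[{"rx":0,"ry":0,"rz":0,"tx":0,"ty":0,"tz":0.1,"gripper":1},{"rx":0,"ry":0,"rz":0,"tx":0,"ty":0,"tz":0.15,"gripper":1},{"rx":0,"ry":0,"rz":0,"tx":0,"ty":0,"tz":0.15,"gripper":1}]' 60
python3 - <<'E'
from h import *
from bench import manip
rel([.7511,.0662,.158],Rdown(-97))
cv2.imwrite('pics/scene4.png',manip.camera('scene')['pixels'])
s=cv2.imread('pics/scene4.png')
cv2.imwrite('pics/g7.png',up(s,210,240,135,100,5.9))
E
```

```text
time: 7.22
position: [0.7514, 0.066, 0.1594]
tcp_rot: [[0.993, -0.122, 0.0], [-0.122, -0.993, -0.0], [0.0, -0.0, -1.0]]
contact_force: [1.0, 0.6, -5.4]
opening: 0.0125
time: 7.6
position: [0.7515, 0.0661, 0.1585]
tcp_rot: [[0.993, -0.122, 0.001], [-0.122, -0.993, 0.0], [0.001, -0.0, -1.0]]
contact_force: [-0.0, -0.0, -6.0]
opening: 0.0125
t(cm) [-0.04 -0.    0.05] r [-0.0002 -0.0011  0.0001] | time 7.6 pos [0.7515 0.0661 0.1585] F [-0. -0. -6.] open 0.0125 q [-0.15  0.92  0.07  1.21 -0.06  1.01 -1.77]
```

View pics/g7.png

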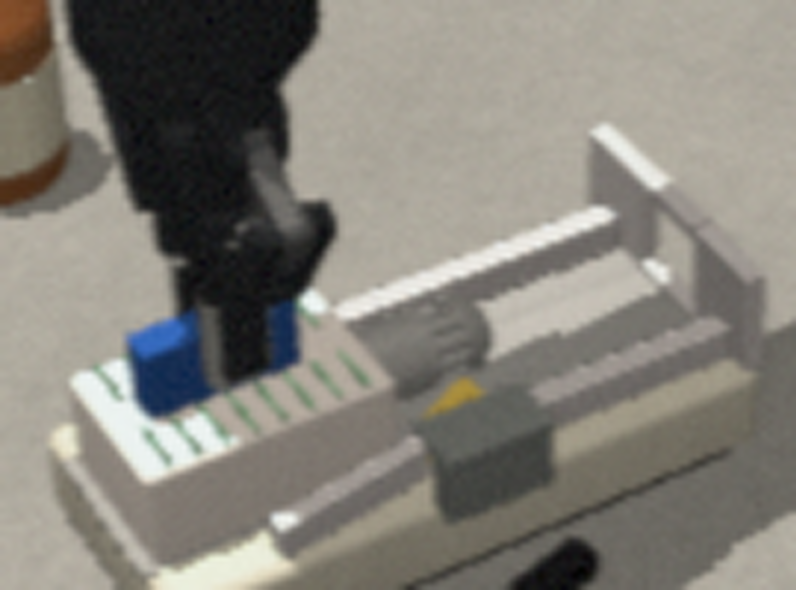

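The cassette is between the flared rails, pin toward the window, nose just short of the yellow catch. Lowering until contact.

```bash
for i in 1 2; do python3 -m handwheel '[{"rx":0,"ry":0,"rz":0,"tx":0,"ty":0,"tz":0.05,"gripper":1},{"rx":0,"ry":0,"rz":0,"tx":0,"ty":0,"tz":0.08,"gripper":1}]' 60|grep -E "pos|force"; done
python3 - <<'E'
from h import *
p=plane('scene',((75+.5)/5.9-.5+210,(385+.5)/5.9-.5+240),.079);q=plane('scene',((150+.5)/5.9-.5+210,(485+.5)/5.9-.5+240),.079);r=plane('scene',((395+.5)/5.9-.5+210,(392+.5)/5.9-.5+240),.079)
print(p,q,r,(p+r)/2)
E
```

```text
position: [0.7515, 0.0662, 0.1585]
contact_force: [-1.5, -0.3, -0.7]
position: [0.7515, 0.0661, 0.1584]
contact_force: [-4.5, 0.0, 5.5]
[0.79106881 0.03932898 0.079     ] [0.79778921 0.09471309 0.079     ] [0.71346933 0.10729697 0.079     ] [0.75226907 0.07331297 0.079     ]
```

```bash
python3 - <<'E'
from h import *
from bench import manip
cv2.imwrite('pics/scene5.png',manip.camera('scene')['pixels'])
s=cv2.imread('pics/scene5.png')
cv2.imwrite('pics/g8.png',up(s,215,285,75,58,10.6))
E
```

```text
(no output)
```

View pics/g8.png

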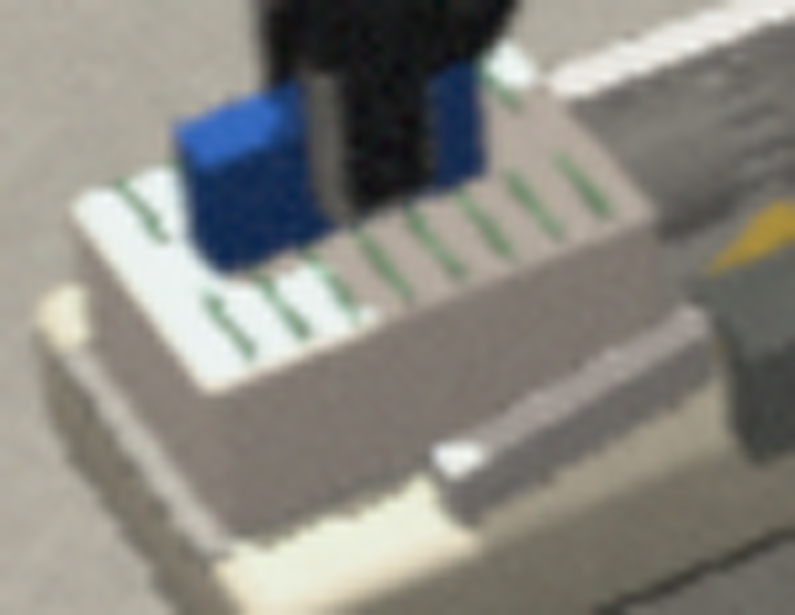

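```bash
python3 - <<'E'
from h import *
def g(u,v,z): return plane('scene',((u+.5)/10.6-.5+215,(v+.5)/10.6-.5+285),z)
A,B,C=g(75,208,.078),g(208,390,.078),g(655,218,.078)
print(A,B,C,np.linalg.norm(A-B),np.linalg.norm(B-C));e=C-B;print(np.degrees(np.arctan2(e[1],e[0])),(A+C)/2)
D=g(235,545,.040);print('bottom rear near',D)
# flare rail inner top edge
print('rail flare', g(440,445,.054),g(690,312,.054))
E
```

```text
[0.79051553 0.03578259 0.078     ] [0.79780798 0.09173884 0.078     ] [0.71156297 0.10396634 0.078     ] 0.05642944028456933 0.08710747404194112
171.9305947159353 [0.75103925 0.06987447 0.078     ]
bottom rear near [0.7959743  0.09171504 0.04      ]
rail flare [0.76132118 0.10635541 0.054     ] [0.70638409 0.10603896 0.054     ]
```

```bash
python3 -m handwheel '[{"rx":0,"ry":0,"rz":0,"tx":0,"ty":0.12,"tz":-0.1,"gripper":1},{"rx":0,"ry":0,"rz":0,"tx":-0.7,"ty":0.12,"tz":-0.1,"gripper":1},{"rx":0,"ry":0,"rz":0,"tx":-1.4,"ty":0.12,"tz":-0.1,"gripper":1},{"rx":0,"ry":0,"rz":0,"tx":-2,"ty":0.12,"tz":-0.1,"gripper":1},{"rx":0,"ry":0,"rz":0,"tx":-2,"ty":0.12,"tz":-0.1,"gripper":1}]' 60
python3 - <<'E'
from h import *
from bench import manip
cv2.imwrite('pics/scene6.png',manip.camera('scene')['pixels'])
s=cv2.imread('pics/scene6.png')
cv2.imwrite('pics/g9.png',up(s,215,255,135,80,5.9))
E
```

```text
time: 8.82
position: [0.7334, 0.0665, 0.1588]
tcp_rot: [[0.992, -0.123, 0.009], [-0.123, -0.992, -0.001], [0.009, -0.0, -1.0]]
contact_force: [5.7, -0.8, 0.4]
opening: 0.0125
```

View pics/g9.png

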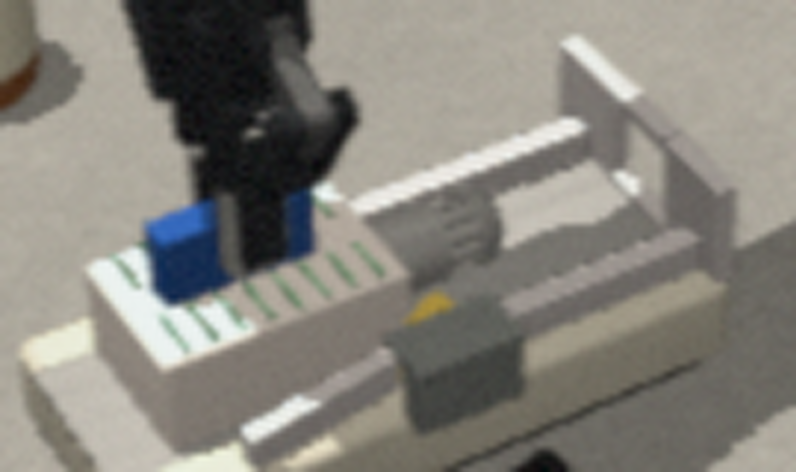

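```bash
for i in 1 2; do python3 -m handwheel '[{"rx":0,"ry":0,"rz":0,"tx":-0.5,"ty":0,"tz":0,"gripper":1},{"rx":0,"ry":0,"rz":0,"tx":-1,"ty":0,"tz":0,"gripper":1},{"rx":0,"ry":0,"rz":0,"tx":-1,"ty":0,"tz":0,"gripper":1}]' 60|grep -E "pos|force|rot"; done
python3 - <<'E'
from h import *
from bench import manip
cv2.imwrite('pics/scene7.png',manip.camera('scene')['pixels'])
s=cv2.imread('pics/scene7.png')
cv2.imwrite('pics/g10.png',up(s,215,255,135,80,5.9))
E
```

```text
position: [0.7253, 0.0674, 0.1592]
tcp_rot: [[0.992, -0.123, 0.014], [-0.123, -0.992, -0.001], [0.014, -0.001, -1.0]]
contact_force: [8.8, -1.3, -1.3]
position: [0.7135, 0.069, 0.1587]
tcp_rot: [[0.992, -0.122, 0.008], [-0.122, -0.992, -0.001], [0.008, -0.0, -1.0]]
contact_force: [6.1, -0.8, -0.4]
```

View pics/g10.png

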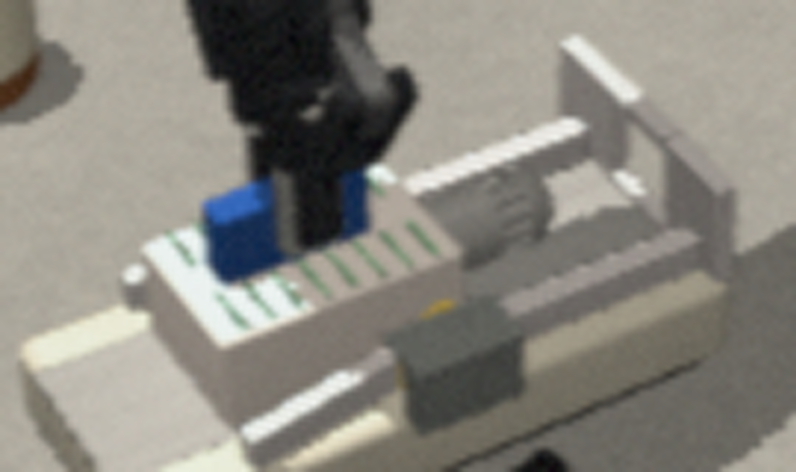

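```bash
for i in 1 2 3; do python3 -m handwheel '[{"rx":0,"ry":0,"rz":0,"tx":-0.7,"ty":0,"tz":0,"gripper":1},{"rx":0,"ry":0,"rz":0,"tx":-1.4,"ty":0,"tz":0,"gripper":1},{"rx":0,"ry":0,"rz":0,"tx":-2,"ty":0,"tz":0,"gripper":1},{"rx":0,"ry":0,"rz":0,"tx":-2,"ty":0,"tz":0,"gripper":1}]' 60|grep -E "pos|force|rot"; done
python3 - <<'E'
from h import *
from bench import manip
cv2.imwrite('pics/scene8.png',manip.camera('scene')['pixels'])
s=cv2.imread('pics/scene8.png')
cv2.imwrite('pics/g11.png',up(s,215,245,135,90,5.9))
E
```

```text
position: [0.6934, 0.0715, 0.1587]
tcp_rot: [[0.992, -0.123, 0.007], [-0.123, -0.992, -0.001], [0.007, -0.0, -1.0]]
contact_force: [5.8, -0.5, 0.2]
position: [0.6736, 0.074, 0.1587]
tcp_rot: [[0.992, -0.123, 0.007], [-0.123, -0.992, -0.0], [0.007, -0.0, -1.0]]
contact_force: [5.6, -0.0, 0.4]
position: [0.6537, 0.0765, 0.1587]
tcp_rot: [[0.992, -0.123, 0.007], [-0.123, -0.992, -0.0], [0.007, -0.001, -1.0]]
contact_force: [5.0, -0.2, -0.4]
```

View pics/g11.png

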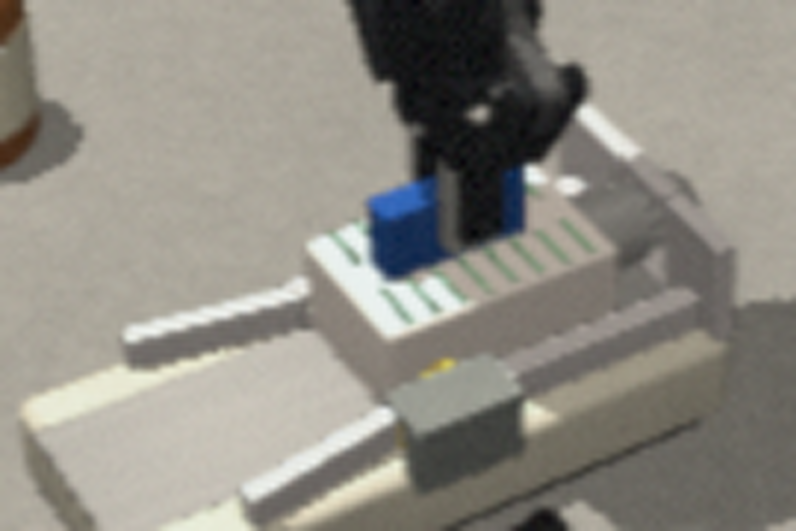

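```bash
python3 -m handwheel '[{"rx":0,"ry":0,"rz":0,"tx":-0.7,"ty":0,"tz":0,"gripper":1},{"rx":0,"ry":0,"rz":0,"tx":-1.4,"ty":0,"tz":0,"gripper":1},{"rx":0,"ry":0,"rz":0,"tx":-1.9,"ty":0,"tz":0,"gripper":1},{"rx":0,"ry":0,"rz":0,"tx":-1.9,"ty":0,"tz":0,"gripper":1}]' 60|grep -E "pos|force|rot"
for i in 1 2 3; do python3 -m handwheel '[{"rx":0,"ry":0,"rz":0,"tx":-0.15,"ty":0,"tz":0,"gripper":1},{"rx":0,"ry":0,"rz":0,"tx":-0.15,"ty":0,"tz":0,"gripper":1}]' 60|grep -E "pos|force"; done
python3 - <<'E'
from h import *
from bench import manip
cv2.imwrite('pics/scene9.png',manip.camera('scene')['pixels'])
s=cv2.imread('pics/scene9.png')
cv2.imwrite('pics/g12.png',up(s,215,245,135,90,5.9))
E
```

```text
position: [0.635, 0.0789, 0.1587]
tcp_rot: [[0.992, -0.123, 0.007], [-0.123, -0.992, -0.0], [0.007, -0.001, -1.0]]
contact_force: [4.1, -1.7, 1.2]
position: [0.6344, 0.079, 0.1588]
contact_force: [7.6, -0.3, 0.4]
position: [0.633, 0.0791, 0.1588]
contact_force: [6.3, -0.1, 0.2]
position: [0.6301, 0.0797, 0.1584]
contact_force: [5.1, 0.2, 1.0]
```

View pics/g12.png

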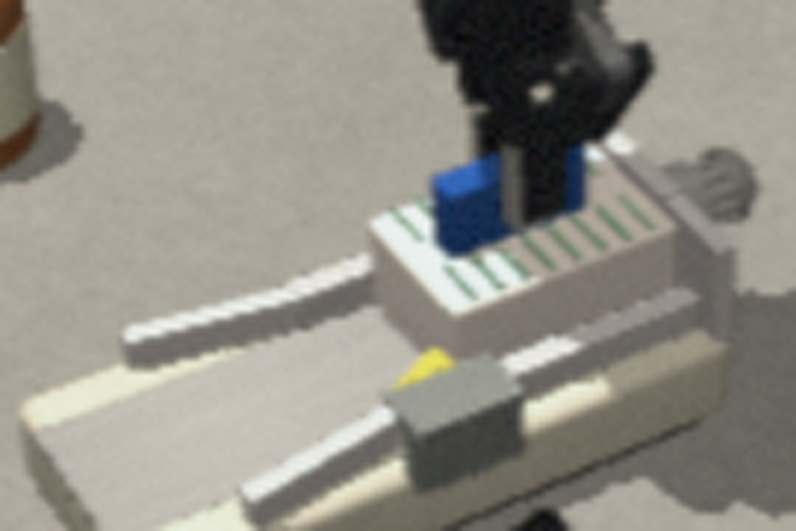

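```bash
python3 -m handwheel '[{"rx":0,"ry":0,"rz":0,"tx":0.1,"ty":0,"tz":0,"gripper":1},{"rx":0,"ry":0,"rz":0,"tx":0.1,"ty":0,"tz":0,"gripper":-0.3},{"rx":0,"ry":0,"rz":0,"tx":0.1,"ty":0,"tz":0,"gripper":-0.3},{"rx":0,"ry":0,"rz":0,"tx":0.1,"ty":0,"tz":0,"gripper":-0.3}]' 60|grep -E "pos|force|open"
python3 -m handwheel '[{"rx":0,"ry":0,"rz":0,"tx":0,"ty":0,"tz":-4,"gripper":-0.3},{"rx":0,"ry":0,"rz":0,"tx":0,"ty":0,"tz":-9,"gripper":-0.3},{"rx":0,"ry":0,"rz":0,"tx":0,"ty":0,"tz":-14,"gripper":-0.3},{"rx":0,"ry":0,"rz":0,"tx":0,"ty":0,"tz":-14,"gripper":-0.3}]' 60
python3 - <<'E'
from h import *
from bench import manip
rel([.5,.2,.3],Rdown(-97))
cv2.imwrite('pics/scene10.png',manip.camera('scene')['pixels'])
s=cv2.imread('pics/scene10.png');s0=cv2.imread('pics/scene0.png');t0=cv2.imread('pics/top0.png')
cv2.imwrite('pics/g13.png',up(s,270,250,75,65,10.6))
cv2.imwrite('pics/g14.png',np.hstack([up(t0,200,195,45,55,9),up(s0,375,305,45,55,8.999)[:495]]))
E
```

```text
position: [0.6285, 0.08, 0.157]
contact_force: [-0.5, 0.9, -0.4]
opening: 0.0554
time: 13.52
position: [0.6312, 0.08, 0.3026]
tcp_rot: [[0.993, -0.122, 0.01], [-0.122, -0.993, 0.002], [0.01, -0.003, -1.0]]
contact_force: [-0.4, -0.1, 0.3]
opening: 0.0553
t(cm) [-14.49 -10.31   0.14] r [-0.0028 -0.0099  0.0001] | time 13.53 pos [0.6312 0.08   0.3026] F [-0.4 -0.1  0.3] open 0.0553 q [-0.21  0.59  0.08  1.48 -0.05  1.06 -1.81]
```

View pics/g13.png

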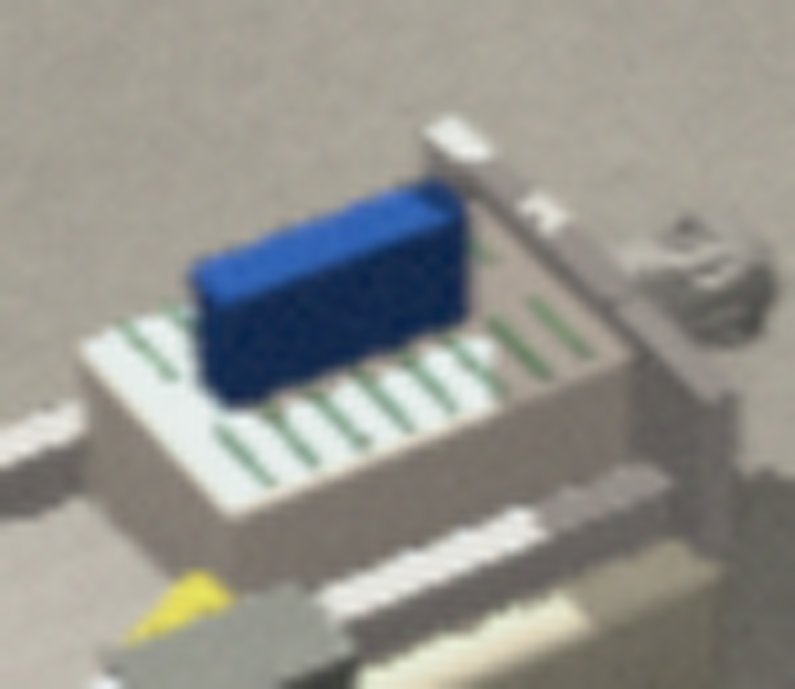

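View pics/g14.png

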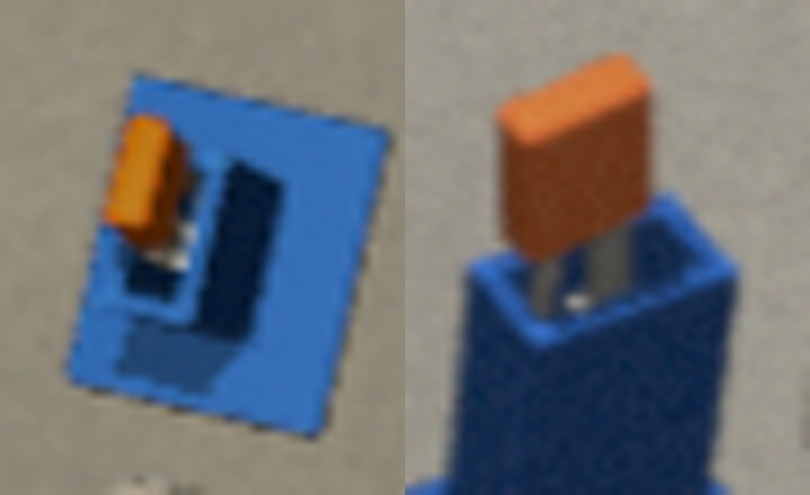

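```bash
python3 - <<'E'
from h import *
t0=cv2.imread('pics/top0.png');s0=cv2.imread('pics/scene0.png')
out=[]
for c,im,box in(('top',t0,(200,195,45,45)),('scene',s0,(375,305,45,50))):
    for thr in (0,):
        u=up(im,*box);h=cv2.cvtColor(u,cv2.COLOR_BGR2HSV)
        o=(h[...,0]<18)&(h[...,1]>140)
        v=h[...,2][o];T_,_=cv2.threshold(v.reshape(-1,1),0,255,cv2.THRESH_OTSU);print(c,'otsu',T_)
    b,u,m=blobs(im,box,lambda u,h:(h[...,0]<18)&(h[...,1]>120)&(h[...,2]>T_))
    r,bp=rect(b[0]);print(r)
    P=np.array([plane(c,p,.146) for p in bp]);print(P.round(4).tolist(),P.mean(0).round(4),[np.linalg.norm(P[i]-P[i-1]).round(4) for i in range(4)])
    out.append(cv2.drawContours(cv2.merge([m,m,m])//2+u//2,[((bp-[box[0],box[1]]+.5)*8).astype(int)],-1,(0,255,0),1))
    M=cv2.moments(b[0].astype(np.float32));ctr=np.array([M['m10']/M['m00'],M['m01']/M['m00']]);print('ctr',ctr,plane(c,ctr,.146));
    if c=='top':ct=ctr
    else: print('tri',tri(ctr,ct))
cv2.imwrite('pics/m2.png',np.hstack([out[0][:360],out[1][:360]]))
# stand foot corners top z=.006
q=[(140,75),(390,133),(318,436),(70,378)]
F=np.array([plane('top',((a+.5)/9-.5+200,(b+.5)/9-.5+195),.006) for a,b in q]);print(F.round(4),F.mean(0),[np.linalg.norm(F[i]-F[i-1]).round(4) for i in range(4)])
# legs in scene at z~.1: leg (630-405,255), bow (548-405,290)
for a,b in((612-405,265),(545-405,292)): print(plane('scene',((a+.5)/9-.5+375,(b+.5)/9-.5+305),.1))
E
```

```text
top otsu 131.0
((214.7169189453125, 213.6323699951172), (5.426734447479248, 12.429949760437012), 14.03624439239502)
[[0.6044, 0.3199, 0.146], [0.6322, 0.3129, 0.146], [0.6291, 0.3008, 0.146], [0.6012, 0.3077, 0.146]] [0.6167 0.3103 0.146 ] [np.float64(0.0126), np.float64(0.0287), np.float64(0.0126), np.float64(0.0287)]
ctr [214.70900985 213.68147791] [0.61659739 0.31036255 0.146     ]
scene otsu 155.0
((393.14080810546875, 315.6347961425781), (5.5139241218566895, 16.821090698242188), 65.55604553222656)
[[0.6332, 0.3074, 0.146], [0.6005, 0.3116, 0.146], [0.6068, 0.3228, 0.146], [0.639, 0.3185, 0.146]] [0.6198 0.3151 0.146 ] [np.float64(0.0125), np.float64(0.033), np.float64(0.0129), np.float64(0.0325)]
ctr [393.27586434 315.62070626] [0.61979885 0.3152101  0.146     ]
tri (array([0.6165639 , 0.31170979, 0.14173219]), np.float64(0.0012811371567023194))
[[0.6575 0.338  0.006 ]
 [0.6404 0.2669 0.006 ]
 [0.5544 0.2875 0.006 ]
 [0.5714 0.358  0.006 ]] [0.60591675 0.31259453 0.006     ] [np.float64(0.0884), np.float64(0.0732), np.float64(0.0884), np.float64(0.0725)]
[0.60820012 0.31970044 0.1       ]
[0.62349214 0.31665093 0.1       ]
```

View pics/m2.png

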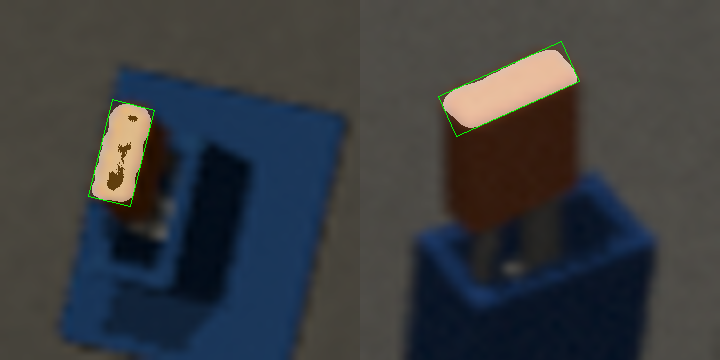

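```bash
python3 - <<'E'
from h import *
rel([.6166,.31,.27],Rdown(-103.5))
E
```

```text
t(cm) [ -4.13 -22.67   2.97] r [-0.0015 -0.004   0.1135] | time 13.57 pos [0.6299 0.0799 0.2996] F [-0.1  0.   0.1] open 0.0556 q [-0.21  0.59  0.08  1.48 -0.05  1.06 -1.81]
```

```bash
python3 -m handwheel '[{"rx":0,"ry":0,"rz":0.11,"tx":-4.1,"ty":-22.7,"tz":3,"gripper":-0.3},{"rx":0,"ry":0,"rz":0.11,"tx":-4.1,"ty":-22.7,"tz":3,"gripper":-0.3},{"rx":0,"ry":0,"rz":0.11,"tx":-4.1,"ty":-22.7,"tz":3,"gripper":-0.3},{"rx":0,"ry":0,"rz":0.11,"tx":-4.1,"ty":-22.7,"tz":3,"gripper":-0.3},{"rx":0,"ry":0,"rz":0.11,"tx":-4.1,"ty":-22.7,"tz":3,"gripper":-0.3}]' 40 >/dev/null
python3 -m handwheel '[{"rx":0,"ry":0,"rz":0,"tx":0,"ty":0,"tz":0,"gripper":-0.3},{"rx":0,"ry":0,"rz":0,"tx":0,"ty":0,"tz":0,"gripper":-0.3},{"rx":0,"ry":0,"rz":0,"tx":0,"ty":0,"tz":0,"gripper":-0.3},{"rx":0,"ry":0,"rz":0,"tx":0,"ty":0,"tz":0,"gripper":-0.3}]' 40 >/dev/null
python3 - <<'E'
from h import *
from bench import manip
rel([.6166,.31,.182],Rdown(-103.5))
for n in('scene','top'): cv2.imwrite(f'pics/{n}11.png',manip.camera(n)['pixels'])
t=cv2.imread('pics/top11.png');s=cv2.imread('pics/scene11.png')
cv2.imwrite('pics/g15.png',np.hstack([up(t,190,160,160,100,5)[:, :800]]))
cv2.imwrite('pics/g16.png',up(s,330,220,110,150,4))
E
```

```text
t(cm) [-0.05 -0.06  8.59] r [-0.0003 -0.0011  0.0021] | time 14.7 pos [0.6169 0.3093 0.2679] F [0.1 0.2 0.3] open 0.0554 q [-0.55  0.71  0.11  1.34 -0.08  1.09 -2.24]
```

View pics/g15.png

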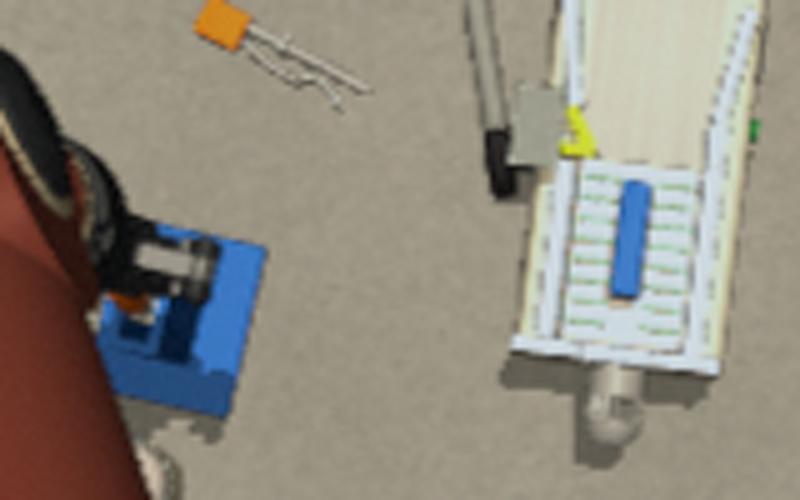

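View pics/g16.png

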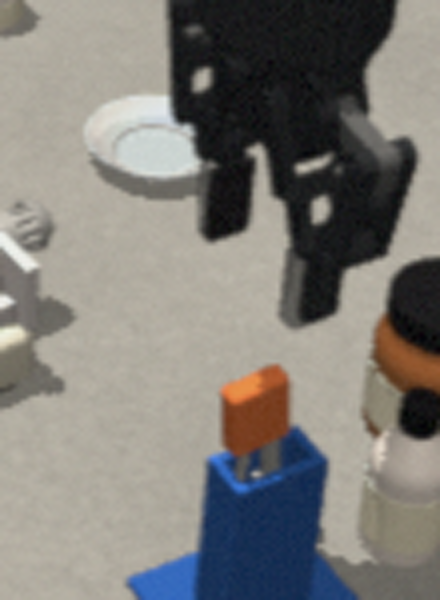

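```bash
python3 -m handwheel '[{"rx":0,"ry":0,"rz":0,"tx":-0.05,"ty":-0.06,"tz":4,"gripper":-0.3},{"rx":0,"ry":0,"rz":0,"tx":-0.05,"ty":-0.06,"tz":7,"gripper":-0.3},{"rx":0,"ry":0,"rz":0,"tx":-0.05,"ty":-0.06,"tz":8.6,"gripper":-0.3},{"rx":0,"ry":0,"rz":0,"tx":-0.05,"ty":-0.06,"tz":8.6,"gripper":-0.3},{"rx":0,"ry":0,"rz":0,"tx":-0.05,"ty":-0.06,"tz":8.6,"gripper":-0.3}]' 50|grep -E "pos|force|open"
python3 - <<'E'
from h import *
from bench import manip
cv2.imwrite(f'pics/scene12.png',manip.camera('scene')['pixels'])
s=cv2.imread('pics/scene12.png');cv2.imwrite('pics/g17.png',up(s,360,270,75,75,8))
E
python3 -m handwheel '[{"rx":0,"ry":0,"rz":0,"tx":0,"ty":0,"tz":0,"gripper":0.4},{"rx":0,"ry":0,"rz":0,"tx":0,"ty":0,"tz":0,"gripper":1},{"rx":0,"ry":0,"rz":0,"tx":0,"ty":0,"tz":0,"gripper":1},{"rx":0,"ry":0,"rz":0,"tx":0,"ty":0,"tz":0,"gripper":1}]' 50
python3 - <<'E'
from h import *
from bench import manip
rel([.6166,.31,.182],Rdown(-103.5))
cv2.imwrite(f'pics/scene13.png',manip.camera('scene')['pixels'])
s=cv2.imread('pics/scene13.png');a=cv2.imread('pics/scene12.png');cv2.imwrite('pics/g17.png',np.hstack([up(a,360,270,60,90,6.5),up(s,360,270,60,90,6.5)]))
E
```

```text
position: [0.6171, 0.3112, 0.1832]
contact_force: [0.4, 1.5, 0.1]
opening: 0.0559
time: 15.98
position: [0.6164, 0.3108, 0.1821]
tcp_rot: [[0.973, -0.23, 0.001], [-0.23, -0.973, 0.0], [0.001, -0.0, -1.0]]
contact_force: [-0.4, 0.1, 2.0]
opening: 0.0113
t(cm) [0.03 0.07 0.01] r [-0.0005 -0.0013  0.0035] | time 15.97 pos [0.6164 0.3108 0.1821] F [-0.4  0.1  2. ] open 0.0113 q [-0.55  0.8   0.1   1.43 -0.09  0.92 -2.23]
```

View pics/g17.png

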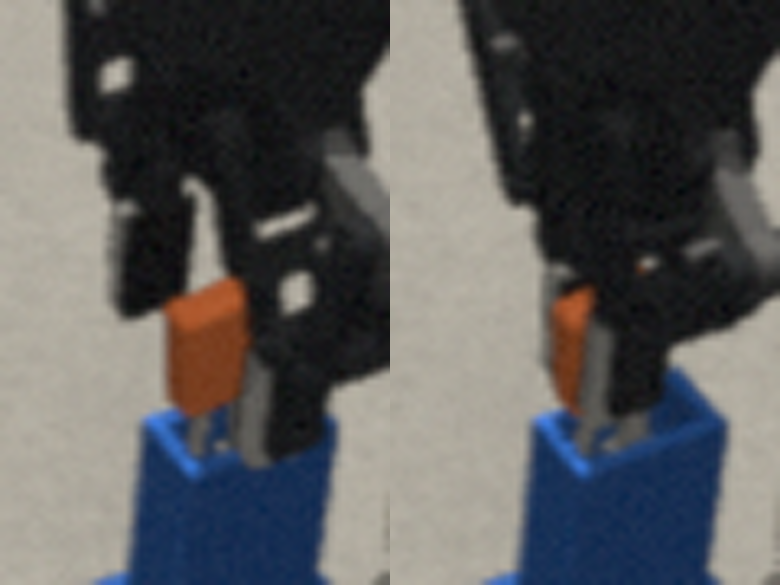

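```bash
python3 -m handwheel '[{"rx":0,"ry":0,"rz":0,"tx":0,"ty":0,"tz":-5,"gripper":1},{"rx":0,"ry":0,"rz":0,"tx":0,"ty":0,"tz":-10,"gripper":1},{"rx":0,"ry":0,"rz":0,"tx":0,"ty":0,"tz":-15,"gripper":1},{"rx":0,"ry":0,"rz":0,"tx":0,"ty":0,"tz":-15,"gripper":1}]' 50|grep -E "pos|force|open"
python3 - <<'E'
from h import *
from bench import manip
t=cv2.imread('pics/top11.png');s=cv2.imread('pics/scene10.png')
T_=130
b,u,m=blobs(t,(300,190,40,35),lambda u,h:(h[...,0]>95)&(h[...,0]<130)&(h[...,1]>120)&(h[...,2]>110))
r,bp=rect(b[0]);P=np.array([plane('top',p,.106) for p in bp]);print('rib top',P.round(4).tolist(),P.mean(0))
M=cv2.moments(b[0].astype(np.float32));ct=np.array([M['m10']/M['m00'],M['m01']/M['m00']])
b,u,m2=blobs(s,(285,262,32,30),lambda u,h:(h[...,0]>95)&(h[...,0]<130)&(h[...,1]>120)&(h[...,2]>110))
r,bp=rect(b[0]);P=np.array([plane('scene',p,.106) for p in bp]);print('rib scene',P.round(4).tolist(),P.mean(0))
M=cv2.moments(b[0].astype(np.float32));cs=np.array([M['m10']/M['m00'],M['m01']/M['m00']])
print(tri(cs,ct))
cv2.imwrite('pics/h1.png',np.hstack([up(t,295,225,40,30,10),up(s,320,265,40,30,10)]))
for n in('scene','top'): cv2.imwrite(f'pics/{n}14.png',manip.camera(n)['pixels'])
t=cv2.imread('pics/top14.png');s=cv2.imread('pics/scene14.png')
cv2.imwrite('pics/h2.png',np.hstack([up(t,170,170,80,80,5),up(s,355,180,80,120,5)[:600]][1:]))
rel([0,0,0],Rdown(-103.5))
E
```

```text
position: [0.6179, 0.3116, 0.3371]
contact_force: [-0.0, 0.8, -0.8]
opening: 0.0114
rib top [[0.6077, 0.0885, 0.106], [0.6617, 0.0816, 0.106], [0.66, 0.0683, 0.106], [0.606, 0.0752, 0.106]] [0.63382023 0.07837044 0.106     ]
rib scene [[0.6594, 0.0714, 0.106], [0.6056, 0.0781, 0.106], [0.6123, 0.0916, 0.106], [0.6654, 0.0848, 0.106]] [0.63567624 0.08148615 0.106     ]
(array([0.63406178, 0.07830678, 0.10273286]), np.float64(0.00031428344198031926))
t(cm) [-52.79  44.41  33.12] r [-0.0001 -0.0002  0.0035] | time 16.62 pos [0.6158 0.3108 0.3313] F [-1.  -0.5 -1.9] open 0.0117 q [-0.56  0.66  0.11  1.25 -0.07  1.23 -2.25]
```

View pics/h1.png

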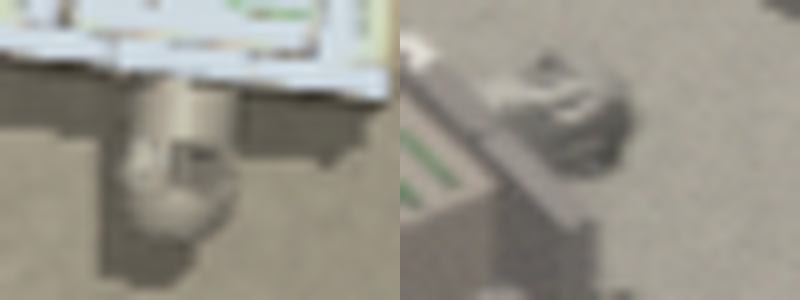

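View pics/h2.png

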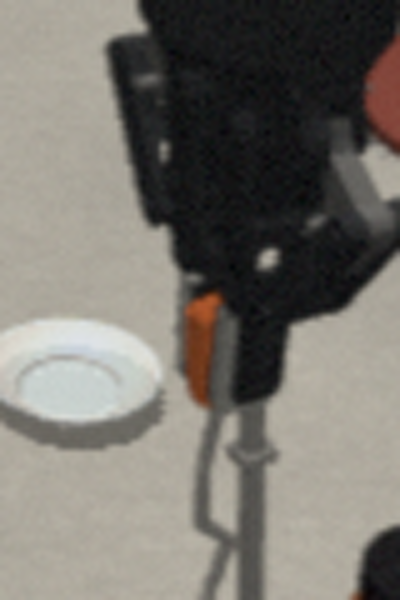

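```bash
python3 - <<'E'
from h import *
def g(u,v,z): return plane('top',((u+.5)/10-.5+295,(v+.5)/10-.5+225),z)
d=np.array([-.9925,.1219,0]);y=np.array([-.1219,-.9925,0]);hz=np.cos(np.radians(35))*np.array([0,0,1])+np.sin(np.radians(35))*y
e=g(197,163,.0705);print('entry',e,'hole',e-.014*hz)
print('pin axis at', g(185,110,.059),g(180,200,.059)); print('tip end',g(172,240,.059), g(172,240,.059)-.017*d)
H=np.array([.5544,.089,.059]);print('pred entry px',(proj('top',H+.014*hz)-[295,225])*10,'scene',(proj('scene',H+.014*hz)-[320,265])*10, 'tip top',(proj('top',H+.017*d)-[295,225])*10)
u=proj('scene',H+.014*hz);print(u)
print('scene entry from px (568,100 -400)',plane('scene',((165.5)/10-.5+320,(100.5)/10-.5+265),.0705)-.014*hz)
E
```

```text
entry [0.555452   0.08313149 0.0705    ] hole [0.55643087 0.09110133 0.05903187]
pin axis at [0.56900949 0.08630704 0.059     ] [0.54690849 0.08767787 0.059     ]
tip end [0.53710461 0.08970425 0.059     ] [0.55397711 0.08763195 0.059     ]
pred entry px [201.19135647 166.77696942] scene [113.57594905  58.18855708] tip top [161.91369037 233.81882347]
[331.35759491 270.81885571]
scene entry from px (568,100 -400) [0.55522057 0.10490203 0.05903187]
```

```bash
python3 - <<'E'
from h import *
s=cv2.imread('pics/scene14.png')
cv2.imwrite('pics/h3.png',up(s,380,255,50,75,8))
tcp=np.array([.6158,.3108,.3313]);x=np.array([.973,-.23,0])
for zz in(.103,.118,.150,.176): print(zz,(proj('scene',tcp-.007*x-[0,0,zz])-[380,255]+.5)*8)
print('collar/bow', (proj('scene',tcp+.0015*x-[0,0,.134])-[380,255]+.5)*8)
E
```

```text
0.103 [172.63054683 150.95939253]
0.118 [165.70150422 209.82218525]
0.15 [151.36843294 331.58281667]
0.176 [140.1520149  426.86721991]
collar/bow [123.41913133 282.89228031]
```

View pics/h3.png

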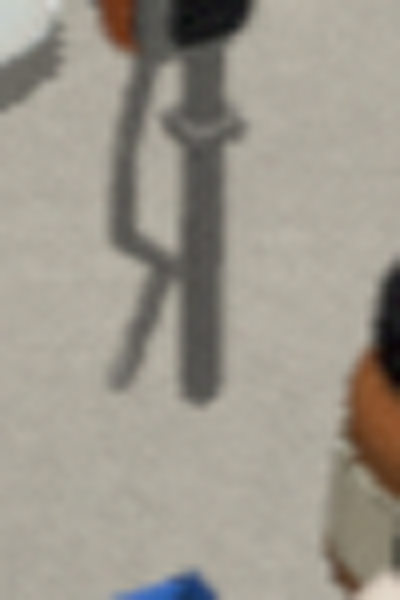

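```bash
cat >> h.py <<'E'
def inhand(pts,x0,y0,k,tcp,R,bias=(.0015,.002,0)):
    """scene pixels -> tool-frame points on plane tool y=0"""
    out=[]
    for u,v in pts:
        o,d=ray('scene',((u+.5)/k-.5+x0,(v+.5)/k-.5+y0));o=o-np.array(bias)
        n=R[:,1];l=((tcp-o)@n)/(d@n);out.append(R.T@(o+l*d-tcp))
    return np.array(out)
E
python3 - <<'E'
from h import *
R=Rdown(-103.7)
P=inhand([(203,60),(203,125),(200,396),(170,265)],380,255,8,np.array([.6158,.3108,.3313]),R)
print((P*1000).round(1));d=P[2]-P[0];print(np.degrees(np.arctan2(d[0],d[2])),np.linalg.norm(P[2]-P[1]))
E
```

```text
[[-11.1  -0.   80. ]
 [-13.1  -0.   96.7]
 [-20.9   0.  170.6]
 [ -9.1   0.  131.1]]
-6.158575850736093 0.0743692985962495
```

```bash
cat >> h.py <<'E'
DX=np.array([-.9925,.1219,0]);DX/=np.linalg.norm(DX);DY=np.cross([0,0,1],DX)
HZ=np.cos(np.radians(35))*np.array([0,0,1])+np.sin(np.radians(35))*DY
H=np.array([.5545,.0885,.059])
def target(s,tip_t,tilt,H=H):
    """tip_t tool frame tip (m), tilt rad of leg toward -tool x"""
    cz=np.array([np.sin(tilt),0,-np.cos(tilt)]);cy=np.array([0,-1.,0]);cx=np.cross(cy,cz)
    org=np.asarray(tip_t)+.058*cz
    Rct=np.stack([cx,cy,cz],1);Rcw=np.stack([np.cross(DX,HZ),DX,HZ],1)
    R=Rcw@Rct.T;return H+HZ*s-R@org,R
E
python3 - <<'E'
from h import *
for s in(.14,.097,0):
    p,R=target(s,[-.0209,0,.1706],np.radians(6.16));print(s,p,R.round(3).tolist())
p,R=target(.14,[-.0209,0,.1706],np.radians(6.16));rel(p,R)
E
```

```text
0.14 [ 0.53699674 -0.05401011  0.2683665 ] [[0.092, 0.993, 0.08], [0.747, -0.122, 0.653], [0.658, 0.0, -0.753]]
0.097 [ 0.54000339 -0.02953027  0.23314296] [[0.092, 0.993, 0.08], [0.747, -0.122, 0.653], [0.658, 0.0, -0.753]]
0 [0.54678581 0.02569169 0.15368521] [[0.092, 0.993, 0.08], [0.747, -0.122, 0.653], [0.658, 0.0, -0.753]]
t(cm) [ 0.72 37.31  6.29] r [ 0.6011  0.5381 -1.6003] | time 16.62 pos [0.6158 0.3108 0.3313] F [-1.  -0.5 -1.9] open 0.0117 q [-0.56  0.66  0.11  1.25 -0.07  1.23 -2.25]
```

```bash
python3 - <<'E'
from h import *
rel([.537,-.04,.32],Rdown(-7))
E
python3 -m handwheel '[{"rx":0,"ry":0,"rz":-0.187,"tx":0,"ty":4,"tz":0,"gripper":1},{"rx":0,"ry":0,"rz":-0.37,"tx":0,"ty":8,"tz":0,"gripper":1},{"rx":0,"ry":0,"rz":-0.55,"tx":0,"ty":12,"tz":0,"gripper":1},{"rx":0,"ry":0,"rz":-0.73,"tx":0,"ty":16,"tz":0,"gripper":1},{"rx":0,"ry":0,"rz":-0.85,"tx":0,"ty":18,"tz":0,"gripper":1}]' 50
python3 - <<'E'
from h import *
rel([.537,-.04,.32],Rdown(-7))
E
```

```text
t(cm) [ 0.4  35.95  1.13] r [ 1.0000e-04 -2.0000e-04 -1.6807e+00] | time 16.62 pos [0.6158 0.3108 0.3313] F [-1.  -0.5 -1.9] open 0.0117 q [-0.56  0.66  0.11  1.25 -0.07  1.23 -2.25]
time: 17.25
position: [0.5735, 0.1322, 0.3292]
tcp_rot: [[0.815, 0.58, -0.004], [0.58, -0.815, -0.003], [-0.005, -0.0, -1.0]]
contact_force: [-0.1, 0.0, -1.0]
opening: 0.0113
t(cm) [-12.96  11.91   0.99] r [-0.0022  0.0047 -0.8298] | time 17.25 pos [0.5735 0.1322 0.3292] F [-0.1  0.  -1. ] open 0.0113 q [-0.2   0.5  -0.1   1.57  0.06  1.08 -1.27]
```

```bash
python3 -m handwheel '[{"rx":0,"ry":0,"rz":-0.187,"tx":-3,"ty":2.5,"tz":0,"gripper":1},{"rx":0,"ry":0,"rz":-0.37,"tx":-6,"ty":5,"tz":0,"gripper":1},{"rx":0,"ry":0,"rz":-0.55,"tx":-9,"ty":8,"tz":0.5,"gripper":1},{"rx":0,"ry":0,"rz":-0.73,"tx":-12,"ty":10,"tz":0.9,"gripper":1},{"rx":0,"ry":0,"rz":-0.83,"tx":-13,"ty":11.9,"tz":0.9,"gripper":1}]' 50 >/dev/null
python3 - <<'E'
from h import *
p,R=target(.14,[-.0209,0,.1706],np.radians(6.16));rel(p,R)
E
```

```text
t(cm) [-1.47  0.38  5.16] r [-0.0059  0.7195 -0.0015] | time 17.88 pos [ 0.5353 -0.039   0.32  ] F [-0.2  0.4 -0.4] open 0.0112 q [ 0.23  0.44 -0.29  1.72  0.15  1.01 -0.24]
```

```bash
python3 -m handwheel '[{"rx":0,"ry":0.18,"rz":0,"tx":-0.4,"ty":0.1,"tz":0,"gripper":1},{"rx":0,"ry":0.36,"rz":0,"tx":-0.8,"ty":0.2,"tz":1,"gripper":1},{"rx":0,"ry":0.54,"rz":0,"tx":-1.2,"ty":0.3,"tz":2.5,"gripper":1},{"rx":0,"ry":0.72,"rz":0,"tx":-1.5,"ty":0.4,"tz":4,"gripper":1},{"rx":-0.006,"ry":0.72,"rz":0,"tx":-1.5,"ty":0.4,"tz":5.1,"gripper":1}]' 50 
python3 -m handwheel '[{"rx":0,"ry":0,"rz":0,"tx":0,"ty":0,"tz":0,"gripper":1},{"rx":0,"ry":0,"rz":0,"tx":0,"ty":0,"tz":0,"gripper":1},{"rx":0,"ry":0,"rz":0,"tx":0,"ty":0,"tz":0,"gripper":1}]' 50 >/dev/null
python3 - <<'E'
from h import *
p,R=target(.14,[-.0209,0,.1706],np.radians(6.16));rel(p,R)
E
```

```text
time: 18.5
position: [0.5384, -0.056, 0.267]
tcp_rot: [[0.1, 0.991, 0.086], [0.745, -0.132, 0.654], [0.659, -0.002, -0.752]]
contact_force: [-0.5, 0.7, -0.8]
opening: 0.0116
t(cm) [-0.61 -0.28  0.07] r [ 0.0065 -0.0004  0.0062] | time 18.88 pos [ 0.5403 -0.0502  0.273 ] F [ 0.   0.5 -0.8] open 0.0112 q [ 0.72  0.65 -0.63  1.79 -0.46  0.91  0.38]
```

Reachable. Now look from both cameras.

```bash
python3 -m handwheel '[{"rx":0.006,"ry":0,"rz":0.006,"tx":-0.6,"ty":-0.28,"tz":0.07,"gripper":1},{"rx":0.006,"ry":0,"rz":0.006,"tx":-0.6,"ty":-0.28,"tz":0.07,"gripper":1},{"rx":0.006,"ry":0,"rz":0.006,"tx":-0.6,"ty":-0.28,"tz":0.07,"gripper":1},{"rx":0.006,"ry":0,"rz":0.006,"tx":-0.6,"ty":-0.28,"tz":0.07,"gripper":1}]' 50 >/dev/null
python3 - <<'E'
from h import *
from bench import manip
p,R=target(.14,[-.0209,0,.1706],np.radians(6.16));rel(p,R)
for n in('scene','top'): cv2.imwrite(f'pics/{n}15.png',manip.camera(n)['pixels'])
t=cv2.imread('pics/top15.png');s=cv2.imread('pics/scene15.png')
cv2.imwrite('pics/i1.png',up(t,290,195,80,60,10)); cv2.imwrite('pics/i2.png',up(s,260,170,130,140,4.2))
o=p;tip=p+R@np.array([-.0209,0,.1706]);print('tip',tip,'top',(proj('top',tip)-[290,195]+.5)*10,'scene',(proj('scene',tip)-[260,170]+.5)*4.2)
e=H+.014*HZ;print('entry top',(proj('top',e)-[290,195]+.5)*10,'scene',(proj('scene',e)-[260,170]+.5)*4.2)
E
```

```text
t(cm) [0.21 0.01 0.02] r [ 0.0008 -0.0018 -0.004 ] | time 19.38 pos [ 0.5367 -0.0557  0.2671] F [ 0.2 -0.1 -0.7] open 0.0114 q [ 0.73  0.66 -0.62  1.79 -0.45  0.91  0.38]
tip [0.5487664  0.04181752 0.12617047] top [418.10115633 480.22142668] scene [259.59013679 295.64041053]
entry top [258.24417271 471.35087995] scene [300.9967886  425.14565498]
```

View pics/i1.png

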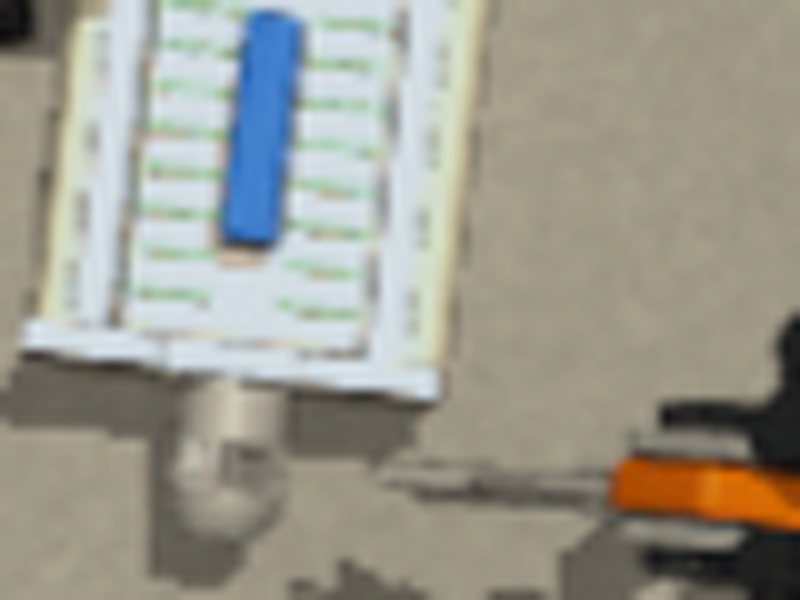

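View pics/i2.png

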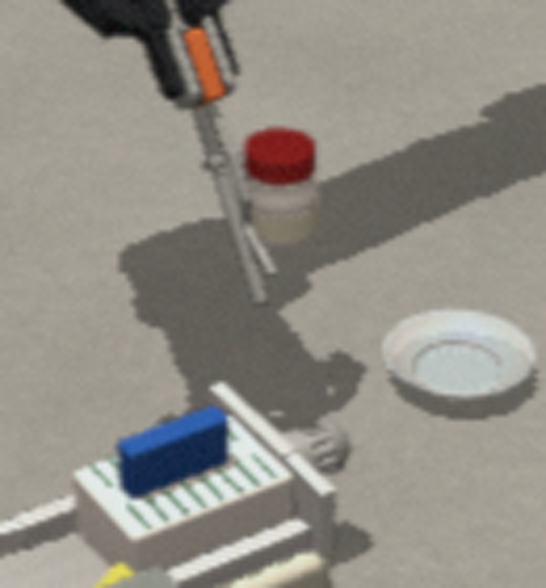

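```bash
python3 - <<'E'
from h import *
t=cv2.imread('pics/top15.png');z=up(t,300,228,45,27,17)
cv2.imwrite('pics/i3.png',z)
p,R=target(.14,[-.0209,0,.1706],np.radians(6.16));p=p-R[:,0]*.0021
f=lambda P:((proj('top',P)-[300,228]+.5)*17).round(0)
cz=HZ;cx=np.cross(DX,HZ);tip=p+R@np.array([-.0209,0,.1706]);o=tip+.058*cz
print('tip',f(tip),'leg mid',f(o-.02*cz),'collar',f(o+.015*cz),'bow end',f(o+.020*cx-.042*cz),'waist',f(o+.0085*cx-.016*cz))
for a in(-.03,-.015,0,.017): print('pin axis',a,f(H+DX*a), 'edges',f(H+DX*a+DY*.014),f(H+DX*a-DY*.014),'top line',f(H+DX*a+[0,0,.014]))
print('entry',f(H+.014*HZ),[f(H+.0125*HZ+DX*.006*c+np.cross(DX,HZ)*.006*s_) for c,s_ in((1,0),(-1,0),(0,1),(0,-1))])
E
```

```text
tip [552. 257.] leg mid [715. 266.] collar [871. 275.] bow end [500. 244.] waist [681. 260.]
pin axis -0.03 [240.  31.] edges [336.  42.] [144.  20.] top line [237.  25.]
pin axis -0.015 [228. 134.] edges [324. 145.] [132. 123.] top line [225. 129.]
pin axis 0 [216. 237.] edges [312. 248.] [120. 226.] top line [213. 233.]
pin axis 0.017 [202. 354.] edges [299. 365.] [106. 343.] top line [199. 351.]
entry [269. 240.] [array([258., 282.]), array([268., 198.]), array([228., 235.]), array([298., 245.])]
```

View pics/i3.png

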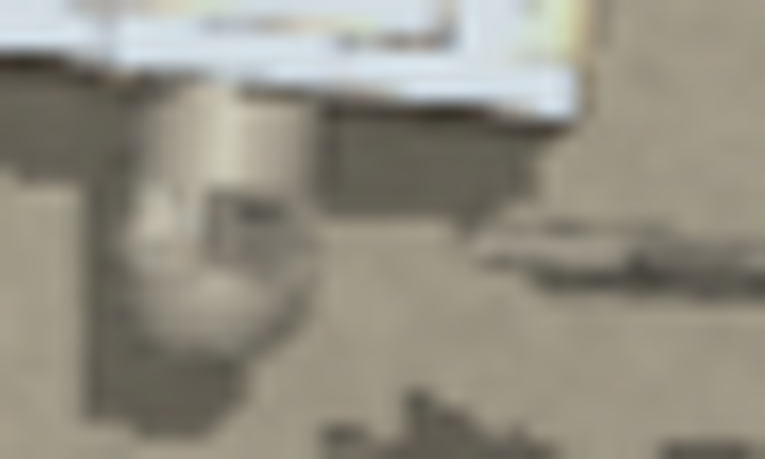

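```bash
python3 - <<'E'
from h import *
p,R=target(.088,[-.0209,0,.1706],np.radians(6.16),H+[.0008,0,0]);rel(p,R)
E
```

```text
t(cm) [-0.35  0.09  5.19] r [ 0.0007 -0.0019 -0.0039] | time 19.48 pos [ 0.5367 -0.0557  0.2671] F [ 0.3 -1.2 -0.4] open 0.0112 q [ 0.73  0.66 -0.62  1.79 -0.45  0.91  0.38]
```

```bash
python3 -m handwheel '[{"rx":0,"ry":0,"rz":-0.004,"tx":-0.1,"ty":0,"tz":1.5,"gripper":1},{"rx":0,"ry":-0.002,"rz":-0.004,"tx":-0.3,"ty":0.1,"tz":3.5,"gripper":1},{"rx":0,"ry":-0.002,"rz":-0.004,"tx":-0.35,"ty":0.1,"tz":5.2,"gripper":1},{"rx":0,"ry":-0.002,"rz":-0.004,"tx":-0.35,"ty":0.1,"tz":5.2,"gripper":1},{"rx":0,"ry":-0.002,"rz":-0.004,"tx":-0.35,"ty":0.1,"tz":5.2,"gripper":1}]' 50 >/dev/null
python3 -m handwheel '[{"rx":0,"ry":0,"rz":0,"tx":0,"ty":0,"tz":0,"gripper":1},{"rx":0,"ry":0,"rz":0,"tx":0,"ty":0,"tz":0,"gripper":1},{"rx":0,"ry":0,"rz":0,"tx":0,"ty":0,"tz":0,"gripper":1}]' 50 >/dev/null
python3 - <<'E'
from h import *
from bench import manip
p,R=target(.088,[-.0209,0,.1706],np.radians(6.16),H+[.0008,0,0]);rel(p,R)
for n in('scene','top'): cv2.imwrite(f'pics/{n}16.png',manip.camera(n)['pixels'])
t=cv2.imread('pics/top16.png');s=cv2.imread('pics/scene16.png')
cv2.imwrite('pics/i4.png',up(t,300,228,45,27,17)); cv2.imwrite('pics/i5.png',up(s,300,225,60,60,10))
st=manip.state();p=st['position'];R=st['tcp_rot']
tip=p+R@np.array([-.0209,0,.1706]);cz=R@np.array([.107,0,-.994]);cx=R@np.array([.994,0,.107]);o=tip+.058*cz
for n,k,off in(('top',17,(300,228)),('scene',10,(300,225))):
    f=lambda P:((proj(n,P)-off+.5)*k).round(0)
    print(n,'tip',f(tip),'legmid',f(o-.02*cz),'collar',f(o+.015*cz),'bow end',f(o+.02*cx-.042*cz),'waist',f(o+.0085*cx-.016*cz),'entry',f(H+.014*HZ),'H',f(H))
E
```

```text
t(cm) [ 0.01 -0.02  0.02] r [0.0011 0.0004 0.    ] | time 20.48 pos [ 0.5416 -0.0246  0.2259] F [-0.2 -0.5 -0.6] open 0.0114 q [ 0.68  0.71 -0.63  1.84 -0.47  0.78  0.4 ]
top tip [332. 236.] legmid [484. 245.] collar [630. 253.] bow end [277. 223.] waist [450. 239.] entry [269. 240.] H [216. 237.]
scene tip [289. 392.] legmid [234. 219.] collar [183.  60.] bow end [311. 313.] waist [247. 198.] entry [317. 462.] H [337. 525.]
```

View pics/i4.png

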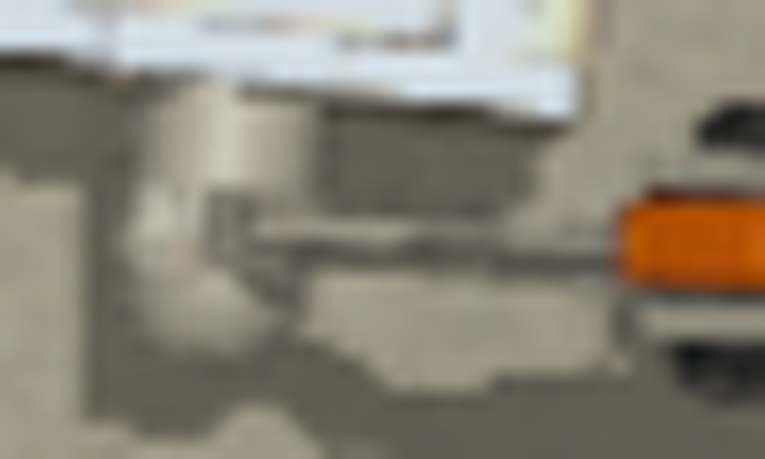

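View pics/i5.png

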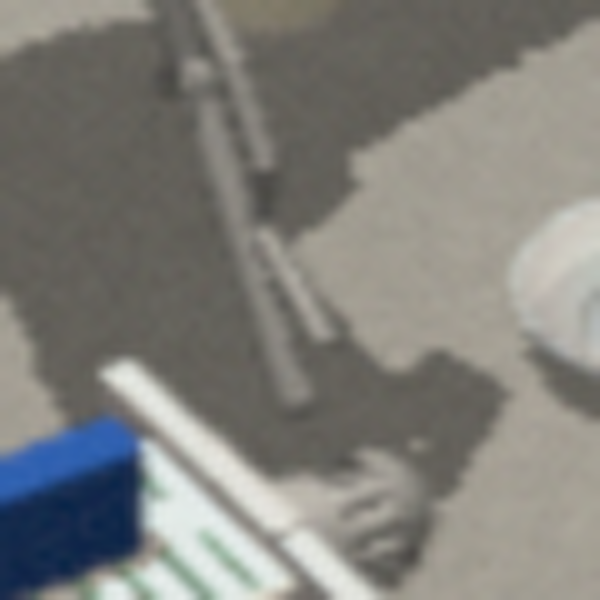

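```bash
python3 - <<'E'
from h import *
ps=np.array([330.5,338.5])/10-.5+[300,225];pt=np.array([245.5,230.5])/17-.5+[300,228]
P,e=tri(ps,pt);print('bow end tri',P,e)
p=np.array([ 0.5416,-0.0246,0.2259])
_,R=target(.088,[-.0209,0,.1706],np.radians(6.16))
print('tool',R.T@(P-p)*1000)
tip=p+R@np.array([-.0209,0,.1706]);cz=R@np.array([.107,0,-.994]);cx=R@np.array([.994,0,.107]);o=tip+.058*cz
print('pred bow end',o+.02*cx-.042*cz, 'pred tip',tip)
f=lambda P:((proj('scene',P)-[300,225]+.5)*10).round(0)
print('pin end',f(H+DX*.017),'pin end top/bottom',f(H+DX*.017+[0,0,.014]),f(H+DX*.017-[0,0,.014]),'plate corner',f(np.array([.578,.0385,.081])), 'mid window notch')
for a in np.arange(0,360,60):
    q=H+DX*.017+.014*(np.cos(np.radians(a))*np.array([0,0,1])+np.sin(np.radians(a))*DY);print(a,f(q),end=' ')
print()
for a in np.arange(0,360,60):
    q=H+.014*HZ*.93+.006*(np.cos(np.radians(a))*DX+np.sin(np.radians(a))*np.cross(DX,HZ));print(a,f(q),end=' ')
s=cv2.imread('pics/scene16.png');cv2.imwrite('pics/i6.png',up(s,318,255,32,32,20))
E
```

```text
bow end tri [0.55325241 0.08315912 0.10387314] 0.0006078486552205493
tool [  1.27978009  -1.57088629 163.20004696]
pred bow end [0.55424702 0.07837105 0.10827761] pred tip [0.55336966 0.07122763 0.08370397]
pin end [404. 499.] pin end top/bottom [406. 446.] [402. 551.] plate corner [100. 373.] mid window notch
0 [406. 446.] 60 [372. 443.] 120 [371. 496.] 180 [402. 551.] 240 [435. 555.] 300 [437. 502.] 
0 [342. 457.] 60 [342. 461.] 120 [318. 470.] 180 [294. 476.] 240 [295. 472.] 300 [318. 463.]
```

View pics/i6.png

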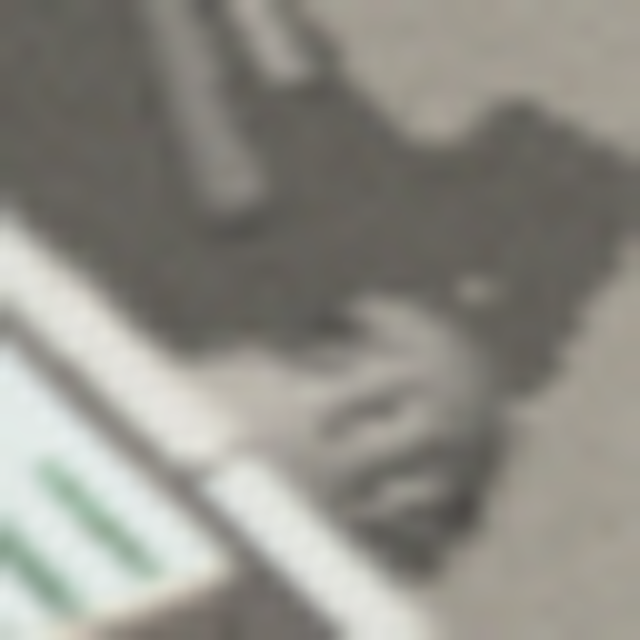

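```bash
python3 - <<'E'
from h import *
from bench import manip
st=manip.state();p=st['position'];R=st['tcp_rot']
for b in((0.0015,.002,0),(.0008,.001,0)):
    P=inhand([(197,75),(293,402),(330,338),(250,240)],300,225,10,p,R,b)
    print((P*1000).round(1));d=P[1]-P[0];print(np.degrees(np.arctan2(d[0],d[2])),np.linalg.norm(d))
s=cv2.imread('pics/scene16.png');cv2.imwrite('pics/i7.png',up(s,308,222,32,52,11.5))
E
```

```text
[[ -8.8  -0.  101. ]
 [-20.   -0.  171.6]
 [  5.9  -0.  161.7]
 [-12.5  -0.  136.9]]
-9.036689539162861 0.0714279674435212
[[ -9.1   0.  101.7]
 [-20.3  -0.  172.3]
 [  5.6  -0.  162.4]
 [-12.8   0.  137.6]]
-9.03668953916297 0.071509008052041
```

View pics/i7.png

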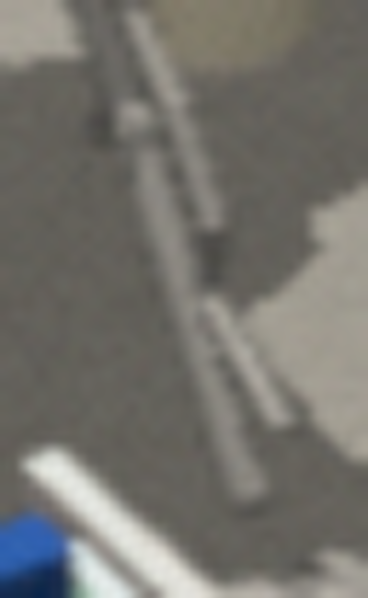

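```bash
python3 - <<'E'
from h import *
from bench import manip
st=manip.state();p=st['position'];R=st['tcp_rot']
P=inhand([(158,180),(200,330),(243,480),(243,495)],308,222,11.5,p,R,(.0012,.0016,0))
print((P*1000).round(1));d=P[2]-P[0];print(np.degrees(np.arctan2(d[0],d[2])))
# measured leg edges at rows via gradient: print profile
s=cv2.cvtColor(cv2.imread('pics/scene16.png'),cv2.COLOR_BGR2GRAY)
for v in(238,242,246,250,254,258,262): print(v,s[v,312:340])
E
```

```text
[[ -8.5   0.  112.8]
 [-13.7   0.  140.7]
 [-18.6   0.  168.9]
 [-20.7  -0.  171.4]]
-10.20017574501893
238 [ 99  96  97  93  98  96  93 104 127 135 126 105 111 132 119 101  99  98
  99  96  98  96  93  95  98 104 109 138]
242 [ 96  95  97  93  98  96  97  96 104 124 137 131 103  87  85  83  92  99
  98  97  96  95 101 138 158 160 156 158]
246 [ 96 100  98  99  95  97  97  98  94  95 115 135 123  96  81  89  95  97
  95 100 108 137 155 155 157 155 159 157]
250 [ 98  95  98  97  96  95  97  95  95  97  92 108 128 119 127 157 147 146
 153 157 157 159 158 156 156 155 157 158]
254 [ 96  98  97  99  99 102  97  98  96  98 100  99 102 127 132 111 110 152
 161 134 140 153 155 157 158 156 153 153]
258 [ 96  96  95  99 100 101  96  97  99  99  99  98  97 101 120 136 129 102
 101 139 149 121 104 139 157 159 159 156]
262 [224 220 180 129 104 100  97  98  96  97 100  99  99 100  94 114 132 134
 113 100  98  99  98  95  98  97 103 111]
```

```bash
python3 - <<'E'
from h import *
from bench import manip
st=manip.state();p=st['position'];R=st['tcp_rot']
P=inhand([(321.0,238),(324.7,250),(328.6,262),(329.3,264.5)],.5-.5,0,1,p,R,(.0012,.0016,0))
P=inhand([(321.0-.0,238-.0),(324.7,250),(328.6,262),(329.4,264.8)],0,0,1,p,R,(.0012,.0016,0))
print((P*1000).round(1));d=P[2]-P[0];print(np.degrees(np.arctan2(d[0],d[2])))
E
```

```text
[[-11.   -0.  114.1]
 [-14.3  -0.  140.1]
 [-16.8   0.  166.3]
 [-17.9   0.  172.4]]
-6.3881389539712705
```

```bash
python3 -m handwheel '[{"rx":0,"ry":0,"rz":0,"tx":-0.05,"ty":0.1,"tz":0.5,"gripper":1},{"rx":0,"ry":0,"rz":0,"tx":-0.11,"ty":0.1,"tz":1,"gripper":1},{"rx":0,"ry":0,"rz":0,"tx":-0.16,"ty":0.1,"tz":1.5,"gripper":1},{"rx":0,"ry":0,"rz":0,"tx":-0.16,"ty":0.1,"tz":1.5,"gripper":1}]' 50 |grep -E "pos|force"
python3 -m handwheel '[{"rx":0,"ry":0,"rz":0,"tx":-0.03,"ty":0,"tz":0.3,"gripper":1},{"rx":0,"ry":0,"rz":0,"tx":-0.04,"ty":0,"tz":0.4,"gripper":1},{"rx":0,"ry":0,"rz":0,"tx":-0.04,"ty":0,"tz":0.4,"gripper":1}]' 50 |grep -E "pos|force"
python3 - <<'E'
from h import *
from bench import manip
p,R=target(.069,[-.0209,0,.1706],np.radians(6.16),H+[.0008,0,0]);rel(p,R)
for n in('scene','top'): cv2.imwrite(f'pics/{n}17.png',manip.camera(n)['pixels'])
t=cv2.imread('pics/top17.png');s=cv2.imread('pics/scene17.png')
cv2.imwrite('pics/j1.png',np.hstack([up(t,302,230,26,30,15),up(s,315,245,26,30,15)]))
E
```

```text
position: [0.5433, -0.0154, 0.2129]
contact_force: [-1.0, -0.0, -1.2]
position: [0.5438, -0.0136, 0.21]
contact_force: [-0.5, -0.1, -1.3]
t(cm) [-0.   -0.11 -0.02] r [0.0006 0.0002 0.    ] | time 21.45 pos [ 0.5438 -0.0136  0.21  ] F [-0.5 -0.1 -1.3] open 0.0113 q [ 0.66  0.74 -0.63  1.86 -0.47  0.73  0.4 ]
```

View pics/j1.png

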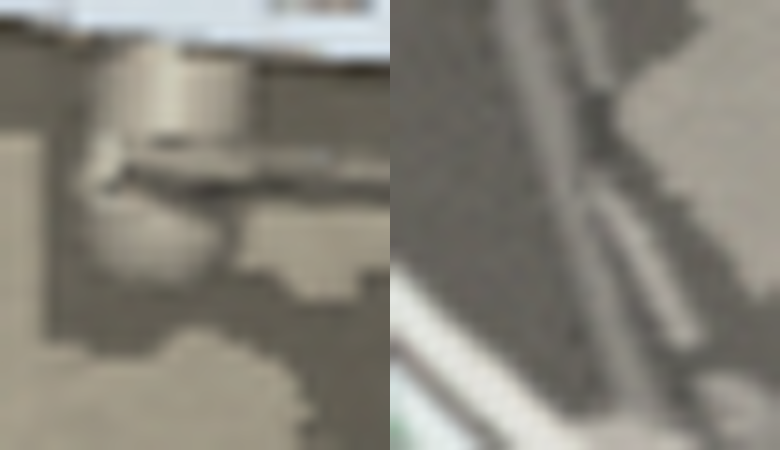

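```bash
for i in 1 2 3; do python3 -m handwheel '[{"rx":0,"ry":0,"rz":0,"tx":-0.02,"ty":0,"tz":0.2,"gripper":1},{"rx":0,"ry":0,"rz":0,"tx":-0.03,"ty":0,"tz":0.3,"gripper":1},{"rx":0,"ry":0,"rz":0,"tx":-0.03,"ty":0,"tz":0.3,"gripper":1}]' 50 |grep -E "pos|force"; done
python3 - <<'E'
from h import *
from bench import manip
p,R=target(.060,[-.0209,0,.1706],np.radians(6.16),H+[.0008,0,0]);rel(p,R)
E
```

```text
position: [0.5441, -0.0118, 0.2075]
contact_force: [0.9, 0.6, -1.7]
position: [0.5443, -0.0101, 0.2051]
contact_force: [0.2, -0.9, -0.4]
position: [0.5445, -0.0083, 0.2026]
contact_force: [-0.7, -0.8, -0.4]
t(cm) [-0.   -0.11 -0.03] r [0.0006 0.0002 0.    ] | time 22.68 pos [ 0.5445 -0.0083  0.2026] F [-0.7 -0.8 -0.4] open 0.0111 q [ 0.65  0.75 -0.63  1.87 -0.47  0.71  0.41]
```

```bash
for i in 1 2 3; do python3 -m handwheel '[{"rx":0,"ry":0,"rz":0,"tx":-0.03,"ty":0,"tz":0.3,"gripper":1},{"rx":0,"ry":0,"rz":0,"tx":-0.05,"ty":0,"tz":0.5,"gripper":1},{"rx":0,"ry":0,"rz":0,"tx":-0.05,"ty":0,"tz":0.5,"gripper":1}]' 50 |grep -E "pos|force"; done
python3 - <<'E'
from h import *
from bench import manip
p,R=target(.045,[-.0209,0,.1706],np.radians(6.16),H+[.0008,0,0]);rel(p,R)
for n in('scene','top'): cv2.imwrite(f'pics/{n}18.png',manip.camera(n)['pixels'])
t=cv2.imread('pics/top18.png');s=cv2.imread('pics/scene18.png')
cv2.imwrite('pics/j2.png',np.hstack([up(t,295,225,45,45,8.8),up(s,300,240,45,45,8.8)]))
E
```

```text
position: [0.5448, -0.0053, 0.1984]
contact_force: [-1.0, 0.3, -0.8]
position: [0.5452, -0.0025, 0.1944]
contact_force: [-0.1, -0.1, -1.5]
position: [0.5456, 0.0004, 0.1903]
contact_force: [0.0, 0.6, -1.7]
t(cm) [-0.02 -0.11 -0.05] r [ 0.0004  0.     -0.    ] | time 23.8 pos [5.456e-01 4.000e-04 1.903e-01] F [ 0.   0.6 -1.7] open 0.0115 q [ 0.64  0.77 -0.63  1.88 -0.48  0.68  0.41]
```

View pics/j2.png

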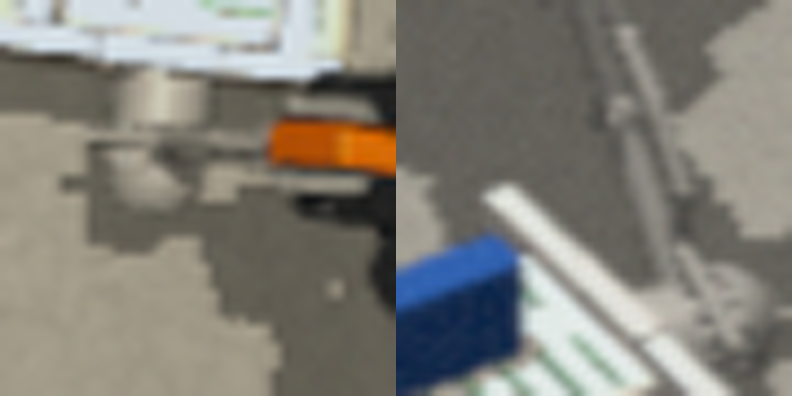

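```bash
for i in 1 2 3; do python3 -m handwheel '[{"rx":0,"ry":0,"rz":0,"tx":-0.03,"ty":0,"tz":0.3,"gripper":1},{"rx":0,"ry":0,"rz":0,"tx":-0.05,"ty":0,"tz":0.5,"gripper":1},{"rx":0,"ry":0,"rz":0,"tx":-0.05,"ty":0,"tz":0.5,"gripper":1}]' 90 |grep -E "pos|force"; done
python3 - <<'E'
from h import *
from bench import manip
p,R=target(.030,[-.0209,0,.1706],np.radians(6.16),H+[.0008,0,0]);rel(p,R)
for n in('scene','top'): cv2.imwrite(f'pics/{n}19.png',manip.camera(n)['pixels'])
t=cv2.imread('pics/top19.png');s=cv2.imread('pics/scene19.png')
cv2.imwrite('pics/j3.png',np.hstack([up(t,295,225,45,45,8.8),up(s,300,240,45,45,8.8)]))
E
```

```text
position: [0.546, 0.0041, 0.1866]
contact_force: [0.1, 1.8, -0.2]
position: [0.5464, 0.0067, 0.1823]
contact_force: [-0.2, 2.2, 1.6]
position: [0.5467, 0.0098, 0.1786]
contact_force: [0.7, 2.4, 3.0]
t(cm) [-0.12 -0.11 -0.07] r [ 0.0003 -0.0012  0.0006] | time 25.02 pos [0.5467 0.0098 0.1786] F [0.7 2.4 3. ] open 0.011 q [ 0.62  0.79 -0.64  1.89 -0.48  0.64  0.42]
```

View pics/j3.png

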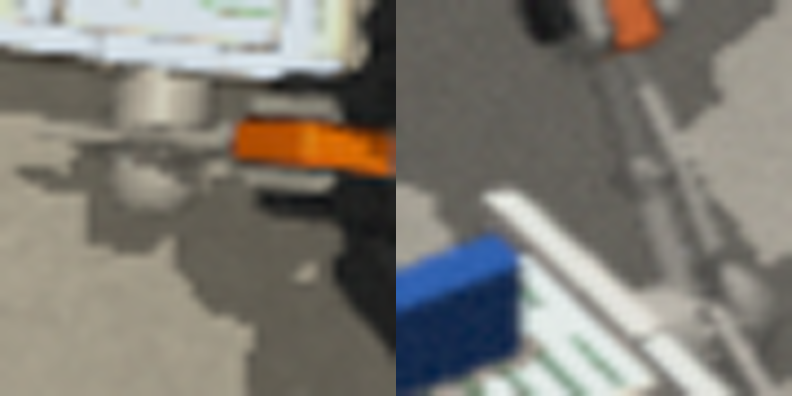

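```bash
for i in 1 2 3 4; do python3 -m handwheel '[{"rx":0,"ry":0,"rz":0,"tx":-0.03,"ty":0,"tz":0.3,"gripper":1},{"rx":0,"ry":0,"rz":0,"tx":-0.05,"ty":0,"tz":0.5,"gripper":1},{"rx":0,"ry":0,"rz":0,"tx":-0.05,"ty":0,"tz":0.5,"gripper":1}]' 90 |grep -E "pos|force"; done
python3 - <<'E'
from h import *
from bench import manip
p,R=target(.010,[-.0209,0,.1706],np.radians(6.16),H+[.0008,0,0]);rel(p,R)
for n in('scene','top'): cv2.imwrite(f'pics/{n}20.png',manip.camera(n)['pixels'])
t=cv2.imread('pics/top20.png');s=cv2.imread('pics/scene20.png')
cv2.imwrite('pics/j4.png',np.hstack([up(t,295,225,45,45,8.8),up(s,300,240,45,45,8.8)]))
E
```

```text
position: [0.547, 0.0123, 0.1743]
contact_force: [0.2, 3.0, 4.7]
position: [0.547, 0.0158, 0.1693]
contact_force: [1.7, 7.7, -2.0]
position: [0.5475, 0.0181, 0.1651]
contact_force: [2.0, 7.5, -2.7]
position: [0.5478, 0.0204, 0.1609]
contact_force: [1.0, 7.3, -2.8]
t(cm) [ 0.03 -0.09 -0.11] r [ 0.0003  0.0012 -0.0003] | time 26.62 pos [0.5478 0.0204 0.1609] F [ 1.   7.3 -2.8] open 0.0111 q [ 0.6   0.82 -0.64  1.9  -0.49  0.59  0.42]
```

View pics/j4.png

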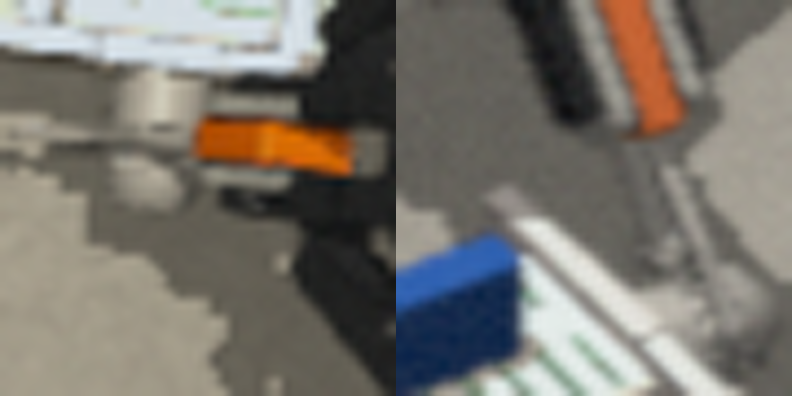

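```bash
for i in 1 2; do python3 -m handwheel '[{"rx":0,"ry":0,"rz":0,"tx":-0.03,"ty":0,"tz":0.3,"gripper":1},{"rx":0,"ry":0,"rz":0,"tx":-0.05,"ty":0,"tz":0.5,"gripper":1},{"rx":0,"ry":0,"rz":0,"tx":-0.05,"ty":0,"tz":0.5,"gripper":1}]' 90 |grep -E "pos|force"; done
python3 - <<'E'
from h import *
from bench import manip
p,R=target(0,[-.0209,0,.1706],np.radians(6.16),H+[.0008,0,0]);rel(p,R)
for n in('scene','top'): cv2.imwrite(f'pics/{n}21.png',manip.camera(n)['pixels'])
t=cv2.imread('pics/top21.png');s=cv2.imread('pics/scene21.png')
cv2.imwrite('pics/j5.png',np.hstack([up(t,295,225,45,45,8.8),up(s,300,240,45,45,8.8)]))
E
```

```text
position: [0.5482, 0.0223, 0.1569]
contact_force: [-1.0, 1.2, -0.7]
position: [0.5489, 0.0249, 0.1556]
contact_force: [-5.4, -6.5, 16.9]
t(cm) [-0.08 -0.14  0.18] r [ 0.0016 -0.0002 -0.0002] | time 27.48 pos [0.5489 0.0249 0.1556] F [-5.4 -6.5 16.9] open 0.0108 q [ 0.59  0.83 -0.64  1.9  -0.49  0.57  0.43]
```

View pics/j5.png

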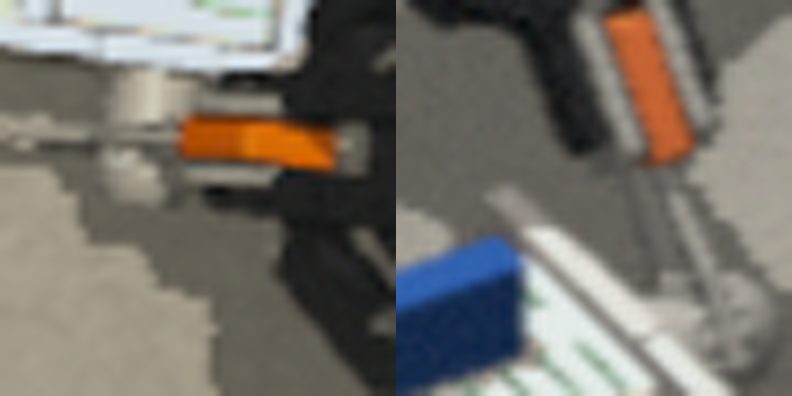

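```bash
python3 -m handwheel '[{"rx":0,"ry":0,"rz":0,"tx":0,"ty":0,"tz":-0.15,"gripper":1},{"rx":0,"ry":0,"rz":0,"tx":0,"ty":0,"tz":-0.2,"gripper":1},{"rx":0,"ry":0,"rz":0,"tx":0,"ty":0,"tz":-0.2,"gripper":1}]' 40 |grep -E "pos|force"
python3 -m handwheel '[{"rx":0,"ry":0,"rz":0,"tx":0,"ty":0,"tz":0,"gripper":0.7},{"rx":0,"ry":0,"rz":0,"tx":0,"ty":0,"tz":0,"gripper":0.4},{"rx":0,"ry":0,"rz":0,"tx":0,"ty":0,"tz":0,"gripper":0.4},{"rx":0,"ry":0,"rz":0,"tx":0,"ty":0,"tz":0,"gripper":0.4}]' 40 |grep -E "pos|force|open"
python3 - <<'E'
from h import *
from bench import manip
for n in('scene','top'): cv2.imwrite(f'pics/{n}22.png',manip.camera(n)['pixels'])
t=cv2.imread('pics/top22.png');s=cv2.imread('pics/scene22.png')
cv2.imwrite('pics/j6.png',np.hstack([up(t,295,225,45,45,8.8),up(s,300,240,45,45,8.8)]))
E
```

```text
position: [0.5491, 0.0246, 0.1563]
contact_force: [-2.1, -2.2, 8.4]
position: [0.5486, 0.0249, 0.1548]
contact_force: [-0.7, 0.3, -0.1]
opening: 0.0257
```

View pics/j6.png

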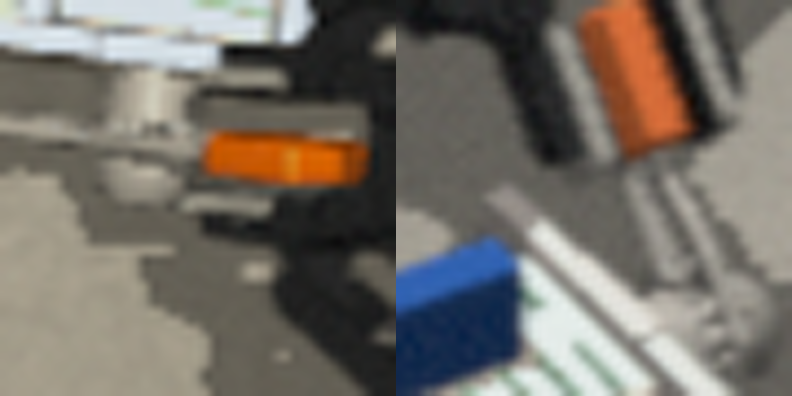

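```bash
python3 -m handwheel '[{"rx":0,"ry":0,"rz":0,"tx":0,"ty":0,"tz":-2,"gripper":0.4},{"rx":0,"ry":0,"rz":0,"tx":0,"ty":0,"tz":-5,"gripper":0.4},{"rx":0,"ry":0,"rz":0,"tx":0,"ty":0,"tz":-9,"gripper":0.4},{"rx":0,"ry":0,"rz":0,"tx":0,"ty":0,"tz":-13,"gripper":0.4},{"rx":0,"ry":0,"rz":0,"tx":0,"ty":0,"tz":-13,"gripper":0.4}]' 40 |grep -E "time|pos|force|open"
python3 - <<'E'
from h import *
from bench import manip
for n in('scene','top'): cv2.imwrite(f'pics/{n}23.png',manip.camera(n)['pixels'])
t=cv2.imread('pics/top23.png');s=cv2.imread('pics/scene23.png')
cv2.imwrite('pics/k1.png',up(t,285,180,65,75,8)); cv2.imwrite('pics/k2.png',up(s,250,220,105,90,7.5))
cv2.imwrite('pics/k3.png',up(s,305,240,45,45,13))
E
```

```text
time: 29.18
position: [0.5394, -0.0625, 0.2545]
contact_force: [-0.5, 0.6, -0.1]
opening: 0.0254
```

View pics/k1.png

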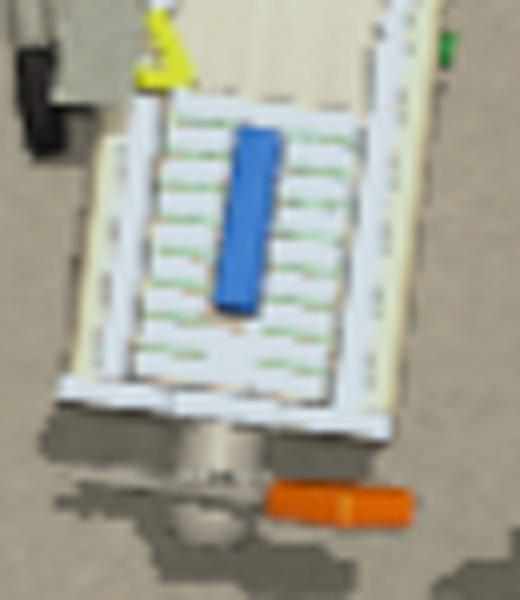

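View pics/k2.png

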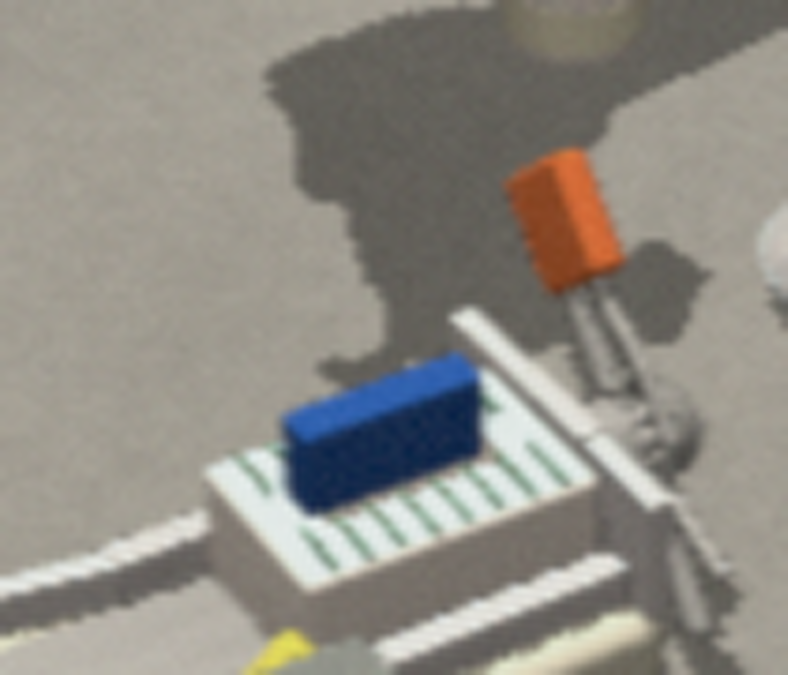

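View pics/k3.png

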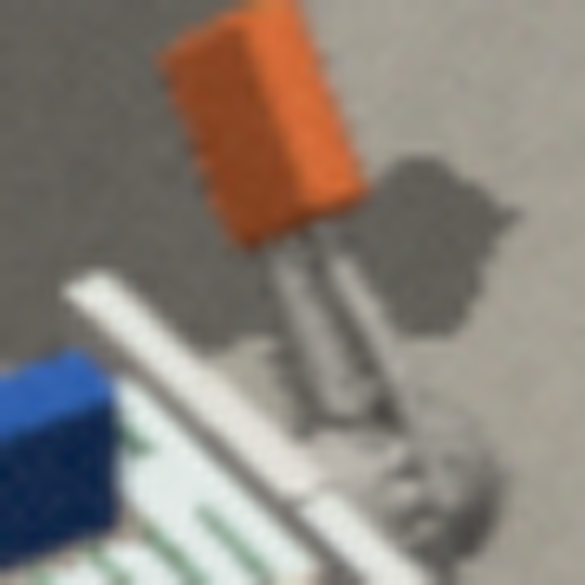

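```bash
python3 - <<'E'
from h import *
Hn=H+np.array([.0008,.001,0]);cx=np.cross(DX,HZ)
for n,k,off in(('top',8,(285,180)),('scene',7.5,(250,220))):
    f=lambda P:((proj(n,P)-off+.5)*k).round(0)
    print(n,[f(Hn+a*cx+b*DX+c*HZ).tolist() for c in(.046,.082) for a in(-.008,.022) for b in(-.006,.006)],'tip',f(Hn-.058*HZ),'bow end',f(Hn+.02*cx-.042*HZ),'H',f(Hn))
# orange blob two-view centroid & rect
t=cv2.imread('pics/top23.png');s=cv2.imread('pics/scene23.png')
b,_,_=blobs(t,(310,230,35,25),lambda u,h:(h[...,0]<18)&(h[...,1]>140));r,bp=rect(b[0]);print('top',r,((bp-[285,180]+.5)*8).round())
# cassette
b,_,_=blobs(t,(300,190,40,35),lambda u,h:(h[...,0]>95)&(h[...,0]<130)&(h[...,1]>120)&(h[...,2]>110));r,bp=rect(b[0]);P=np.array([plane('top',p,.106) for p in bp]);print('rib',P.mean(0),P.round(4).tolist())
E
```

```text
top [[326.0, 481.0], [322.0, 521.0], [243.0, 469.0], [239.0, 509.0], [396.0, 484.0], [391.0, 525.0], [312.0, 472.0], [307.0, 513.0]] tip [119. 488.] bow end [ 92. 482.] H [218. 493.]
scene [[547.0, 287.0], [583.0, 273.0], [596.0, 280.0], [633.0, 267.0], [508.0, 164.0], [544.0, 152.0], [556.0, 155.0], [593.0, 142.0]] tip [690. 630.] bow end [708. 576.] H [628. 434.]
top ((326.87982177734375, 242.4658660888672), (18.626731872558594, 5.917608261108398), 2.8624050617218018) [[263. 524.]
 [266. 476.]
 [415. 484.]
 [412. 531.]]
rib [0.6344168  0.07889684 0.106     ] [[0.6085, 0.0894, 0.106], [0.6623, 0.0813, 0.106], [0.6603, 0.0684, 0.106], [0.6065, 0.0765, 0.106]]
```

```bash
python3 - <<'E'
from h import *
from bench import manip
a=cv2.imread('pics/scene23.png');b=manip.camera('scene')['pixels'];cv2.imwrite('pics/scene24.png',b)
print('motion diff',cv2.absdiff(a,b)[225:320,240:360].max())
s=manip.state();print(s['time'],s['contact_force'])
print(manip.finish_job())
E
```

```text
motion diff 50
29.325 [-0.44439124  0.44168102 -0.28650448]
the job is handed in; nothing more can be done
None
```

I slid the cassette home along the dock and fitted the cotter through the pin's cross hole. I then released both, backed the gripper clear and handed in at 29.3 s; no verdict was reported.

**Cassette:** it went in with 4 to 9 N of resistance along the dock. The last pictures show the yellow catch fully out behind its rear edge and the pin through the end plate. The rib moved only about 0.6 mm (in the camera images) between setting it home and releasing the cotter.

**Cotter:**
- **Push:** the leg entered the hole with no measurable contact. The force rose to about 5 N, turned to pulling the cotter in, and then the collar stopped hard at about 18 N.
- **Final pose:** after release, both views show the bow over the pin and the leg tip out on the far side. The depth is within about 2 mm of home and the lean is about 6 degrees by eye. The bow plane looks square to the pin within a few degrees.

**Disagreements and gaps:**
- **Camera offsets:** the two cameras disagreed by 2 to 3 mm near the dock, and hole position estimates along the pin spread by about 2 mm. I checked fit mainly by force and relative position in the pictures.
- **Bow:** I could not measure its final opening to the 0.03 rad limit; it only looks closed.
- **Motion check:** the last frame comparison around the dock gave a maximum pixel difference of 50, so it neither confirms nor rules out slight settling. I handed in without resolving it.
- **Bystanders:** I saw no contact with any, but did not re-measure their positions at the end.

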